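# Bolt down the sprung lid of the sample case by feel

### The arm

A 6-joint arm with a two-finger parallel gripper is mounted at the origin on a cart in front of the work surface, level with it; the furniture and walls round the work are solid. World frame = base frame: x ahead of the robot, y to its left, z up, the work surface at z = 0. Lengths are in m, angles in degrees, forces in N, time in s.
With the tool pointing down it reaches from about 0.35 to 0.875 m from the base axis. Payload 4.2 kg.
Tool frame: the origin (TCP) lies on the front face of the gripper's body, between the roots of the fingers; the fingertips stand finger_overhang ahead of it and the grasp point (between the pads) lies 51 mm ahead of it (finger_overhang is the distance from the TCP to the fingertips, in m); z points along the fingers, y is the line along which they close (so a half turn about z gives the same grasp; the last joint's range is limited). The gripper opens to 87 mm and grips with 3 to 60 N. Pads are 19 mm wide; open, the fingers measure 117 mm over their backs; the gripper's body (75 mm by 190 mm) begins 51 mm behind the grasp point.
Start: joints at [87.869, 22.042, 0.453, 0, -68.411, -14.817], TCP at [0.182, 0.598, 0.292] pointing down, gripper open.
Joint ranges: [-179.83, 179.83], [-69.29, 118.12], [-61.27, 80.66], [-181.25, 117.63], [-171.15, -9.14], [-177.46, 177.46]. Speed limits (degrees/s): [159.86, 159.86, 180, 180, 180, 180].

### API

Orientations are given as a 3x3 rotation matrix whose columns are the frame's x, y, z axes.
In Python, from station import sense, capture, camera_model, finish_job, finger_overhang gives the robot as it stands. The module is installed in compiled form; this text tells all that it offers.
- The arm moves only by the tool jog_arm, never from a script. Its argument "rows" is a list that holds one entry, the list of rows, each a list of 4 numbers: the shift along the tool's x, y, z in m, then the turn about the tool's z in rad. A call has 1 to 20 rows; each row shifts and turns the commanded pose from where the row before left it, along the tool's axes as they then stand; what a row does not reach is not made up. A row lasts 1/8 s, in which the tool goes at most 62.5 mm and 10.7 degrees, less where a joint would pass 70% of its speed; a pose out of reach is approached as far as the arm can. A call is refused whole if a number of a shift passes 0.0625 or a number of a turn 0.188, either way. A call with a gripper value outside its range is refused whole. "claw" is the opening, from 0 (shut) to 1 (fully open), set as the call begins (left out, the last holds). The fingers move at their own pace and stop on an object; the grip force is fixed at half the most. Time passes only in rows, so rows that do not move let the fingers close. It gives the time, the measured TCP pose, the force, the opening and the grip force at its end, in the units of the state.
- sense(): the state, without advancing time (a new reading comes with each control period).
- capture(name): name is "side" or "top" or "wrist"; returns the picture (384x512x3 uint8, red, green, blue); there is no depth.
- camera_model(name): a dict with "fovy" (degrees; the focal length in pixels is half the picture's height over the tangent of half this angle, whatever the lens; pixels are square), "cx", "cy" (the principal point, pixels), "k1" (the pictures are not rectified: a ray, as slopes to the right and down, at radius r is drawn at 1 + k1 r^2 times it, then the intrinsics apply), "eye" and "rotation" of the camera in the world. Camera axes: x right, y down, z forward; pixel columns grow to the right and rows downward; lengths in m; the calibration is good to about 2 mm. A picture is of the moment at which its call begins: read the wrist's pose just before it. camera_model takes no time and is no camera call; for the wrist camera it gives the pose at the moment of the call.
- finish_job(): hands the job in; it is judged then, once.
The state is a dict: "time_s": time; "joints": joint angles; "joint_velocities": joint speeds; "effort": joint torques, N m; "tcp_pos": TCP position; "ee_rot": TCP orientation; "wrist_force": force on the tool from outside, world axes, zero at the start; "moment": the same for the moment, N m; "gripper_width": opening from 0.0 (shut) to 1.0 (fully open); "gripper_force": force on a finger pad.
Only numpy, scipy, OpenCV 4.12 (cv2) and the standard library are available. Lean on these libraries where they do the work, as an engineer would, in place of code of your own. Each camera call takes 0.05 s, during which the arm holds its last target. There are 200 camera calls.

### The job

The hinged lid of the grey sample case is sprung and stands ajar. Lock it down with the barrel bolt on its front: with the bolt drawn back clear of the keeper, hold the lid down against its spring and slide the bolt fully home through the keeper, so that the lid stays down when you let go. The keeper is adjustable, so feel for the height at which the bolt goes in. Leave the small things about the case where they are.

Things in the scene. Friction and masses are not known exactly. Their poses are not given: they have to be found in the camera images.
- case: grey painted steel case fixed to the worktop, 120 (x) x 240 (y) x 100 mm without its lid; origin at the centre of its underside, z up; x points to the hinge side, so the front with the bolt is -x, toward the robot. The lid, a 61 mm deep cover of the same outline, is hinged along y at x = +60, z = 100 mm.
- lid (a joint): angle of the lid in rad: 0 is its lowest (hard stop); no stop above that, only a soft gasket. Its spring holds it ajar at about 0.28 (0.24 to 0.31) and lifts it again when let go; it resists at the knob with about 0 N there, rising to 7 to 9 N at 0. Bolted, it rests between 0 and 0.105, as the keeper stands.
- bolt (a joint): travel of the bolt along the case's +y in m: 0 fully drawn back, 0.045 fully home (hard stops). It stays where it is left; friction about 2 N. Starts anywhere from 0.002 to 0.032. Above 0.009 its nose stands over the keeper, and strikes the keeper's top when the lid comes down; drawn back but at the wrong height, it strikes the keeper's end at 0.009.
- bolt_knob (a point): centre of the bolt's steel knob, a cylinder 18 mm in diameter, 20 mm long, axis along the case's x, on an 8 mm stem. At lid 0 it lies at x = -114, y = -25 + bolt travel, z = 115 mm of the case; with the lid ajar it is turned up about the hinge, some 48 mm higher. Guides and plate behind it reach out to x = -84 mm.
- bolt_tip (a point): tip of the bolt's nose; the rod is 10 mm in diameter, its last 5 mm stepped down to 8 mm. It runs along the case's y, at x = -72, z = 115 mm at lid 0, tip at y = 66 + bolt travel. Moves with lid and bolt.
- keeper (a point): mid-height, near end of the keeper's range: a rigid steel hoop on the case front, 20 mm long along y from x = -72, y = +75 mm. It is screwed on in slots: its opening's centre lies anywhere from z = 115 to 127 mm of the case, NOT reported (this point stays at 121). Opening 13 mm high, so the 10 mm rod has 1.5 mm play above and below; the hoop's top is 11.5 mm above the opening's centre.
- standard_1: bystander: white round bottle, 47 mm diameter, 92 mm tall, beside the case on its +y side; origin at the centre of its underside
- beaker_100: bystander: clear beaker, 53 mm across, 65 mm tall, beside the case on its -y side; origin at the centre of its underside
- timer: bystander: flat white timer, 62 x 62 x 18 mm, on the worktop in front of the case toward +y; origin at the centre of its underside
- marker_blue: bystander: marker pen 135 mm long, 17 mm thick, lying in front of the case toward -y; origin at the centre of its underside
- hood_edge (a point): middle of the lower front edge of the lid's hood: the lid's top plate runs on forward over the whole width to x = -124 mm, 4 mm thick, underside at z = 157 mm of the case at lid 0. It covers the knob (42 mm below, its end flush with the edge) from above, so a tool must come from the front, leaning 30 to 50 degrees back toward the robot. Open in front and below; small brackets at its ends only.

How it is judged (in metres and radians):
At the end, for the whole second after the job is handed in: The lid is held down by the bolt in the keeper (joint lid below 0.114 rad with nothing touching it) and the bolt is fully home (travel above 40 of 45 mm) (value of joint lid below 0.114 rad and value of joint bolt above 0.04 m).
It fails at once if a bystander was moved more than 20 mm (distance of any of standard_1, beaker_100, timer, marker_blue from where it was at the start of the episode above 0.02 m).
It also fails if it takes over 51 s, if anything falls off the work surface, if the arm or the gripper's body presses on something with over 40 N, if the wrist force passes 120 N, or if a joint passes its speed limit or range.

## Working session

There is one attempt and no reset: what is moved stays moved. The work goes in short steps, Python scripts to look and compute and a tool call to move; the robot and the scene stay as the last step left them, time stands still between calls to the robot, and variables do not carry over. Pictures are saved under pics/ and viewed, at most 10 in all, crops included, and the job is handed in when it is done.

Besides the shell and the picture viewer there is one more tool, called after ">>>" as name(argument=value, ...), one argument or row to a line, values as JSON. jog_arm: Moves the arm, as the interface text tells. Its arguments: {"type":"object","properties":{"rows":{"type":"array"},"claw":{"type":"number"}},"required":["rows"]}

```bash
mkdir -p pics; cat > h.py <<'E'
import numpy as np, cv2
from station import *
def ray(m,u,v):
    f=192/np.tan(np.radians(m["fovy"])/2)
    d=np.array([(u-m["cx"])/f,(v-m["cy"])/f]);s=d.copy()
    for _ in range(20): s=d/(1+m["k1"]*(s@s))
    r=np.array(m["rotation"])@np.array([s[0],s[1],1]);return np.array(m["eye"]),r/np.linalg.norm(r)
def plane(m,u,v,z):
    e,r=ray(m,u,v);return e+r*(z-e[2])/r[2]
def proj(m,p):
    f=192/np.tan(np.radians(m["fovy"])/2)
    c=np.array(m["rotation"]).T@(np.array(p)-np.array(m["eye"]));s=c[:2]/c[2]
    s=s*(1+m["k1"]*(s@s));return s*f+[m["cx"],m["cy"]]
def tri(m1,p1,m2,p2):
    e1,r1=ray(m1,*p1);e2,r2=ray(m2,*p2)
    A=np.c_[r1,-r2];t=np.linalg.lstsq(A,e2-e1,rcond=None)[0]
    a=e1+t[0]*r1;b=e2+t[1]*r2;return (a+b)/2,np.linalg.norm(a-b)
E
python3 - <<'E'
from h import *
a=[capture(n) for n in("side","top")]
for n,i in zip(("side","top"),a):
    cv2.imwrite(f"pics/{n}0.png",cv2.resize(i[:,:,::-1],(800,600),interpolation=cv2.INTER_CUBIC)); m=camera_model(n);print(n,m)
print(sense(),finger_overhang)
E
```

```text
side {'fovy': 46.548677478294074, 'cx': 260.1047932328176, 'cy': 198.84522503903042, 'k1': -0.17942752130119882, 'eye': array([ 0.32027247, -0.81832763,  0.66528999]), 'rotation': array([[ 0.93891949, -0.18430208,  0.29062506],
       [-0.34413049, -0.49768507,  0.79616818],
       [-0.0020957 , -0.84755077, -0.53071018]])}
top {'fovy': 54.21551560668421, 'cx': 260.79010206774586, 'cy': 190.07841907048484, 'k1': -0.12175572453606286, 'eye': array([ 0.57267601, -0.00259681,  0.98858341]), 'rotation': array([[ 0.00265567, -0.99726291,  0.07388935],
       [-0.99918792, -0.00561701, -0.03989916],
       [ 0.04020499, -0.07372339, -0.99646797]])}
{'time_s': 0.1, 'joints': array([ 8.78687047e+01,  2.20867123e+01,  3.87768403e-01, -2.61157655e-02,
       -6.84109803e+01, -1.48194083e+01]), 'joint_velocities': array([-0.01034307, -0.0697366 ,  0.23680856,  0.08286321, -0.078516  ,
       -0.02978817]), 'effort': array([-2.07903245e-04, -3.91687024e+01,  1.87936431e+01,  4.23192546e+00,
        1.34943656e-02, -7.53643599e-05]), 'tcp_pos': array([0.1820456 , 0.59748066, 0.29126412]), 'ee_rot': array([[ 9.56506946e-01, -2.91709132e-01, -4.94884989e-04],
       [-2.91709540e-01, -9.56505059e-01, -1.90141405e-03],
       [ 8.12998467e-05,  1.96307842e-03, -9.99998070e-01]]), 'wrist_force': array([ 1.54193703, -0.17318088, -0.68683882]), 'moment': array([ 0.01643502,  0.05176048, -0.03366921]), 'gripper_force': 0.0, 'gripper_width': 1.000345516123336} 0.0697
```

View pics/side0.png

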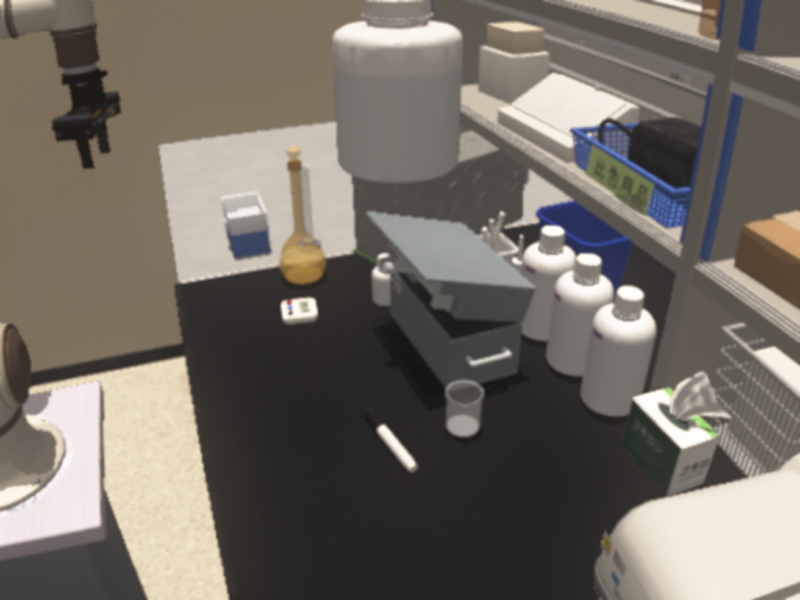

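View pics/top0.png

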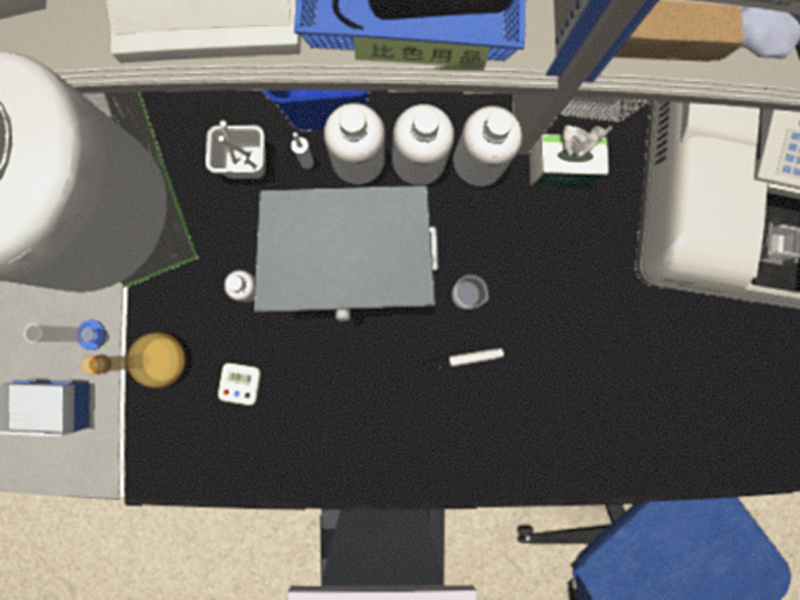

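The side view shows the case with its lid ajar. The lid's front +y corner is near (368,213) and its back -y corner near (531,290), in 800x600 pixels. In the top view the lid corners are at (260,191), (427,187), (434,304) and (256,311), with the knob peeking out at (343,314). I'll take one enlarged crop for the corners.

```bash
python3 - <<'E'
from h import *
s=cv2.imread("pics/side0.png");t=cv2.imread("pics/top0.png")
s=cv2.resize(s[190:400,350:550],(800,840)[:2] and (560,588),interpolation=cv2.INTER_CUBIC)
cv2.imwrite("pics/c1.png",cv2.convertScaleAbs(s,alpha=1.5,beta=10))
m1,m2=camera_model("side"),camera_model("top");k=512/800
c=lambda u,v:((u+.5)*k-.5,(v+.5)*k-.5)
for n,a,b in(("FL",(368,213),(256,311)),("FR",(432,284),(434,304)),("BR",(531,290),(427,187)),("BL",(460,222),(260,191))):
    print(n,tri(m1,c(*a),m2,c(*b)))
for z in(.15,.163,.18):print("knob",z,plane(m2,*c(343,315),z))
E
```

```text
FL (array([0.6127906 , 0.16786763, 0.20780392]), np.float64(0.003525694096824607))
FR (array([ 0.6254438 , -0.07072396,  0.20204267]), np.float64(0.007062005705552454))
BR (array([ 0.79244892, -0.0622821 ,  0.15549655]), np.float64(0.006418807439429752))
BL (array([0.78438568, 0.17828611, 0.16031415]), np.float64(0.004139115155889463))
knob 0.15 [0.6089492  0.05636237 0.15      ]
knob 0.163 [0.60838688 0.05544837 0.163     ]
knob 0.18 [0.60765154 0.05425313 0.18      ]
```

View pics/c1.png

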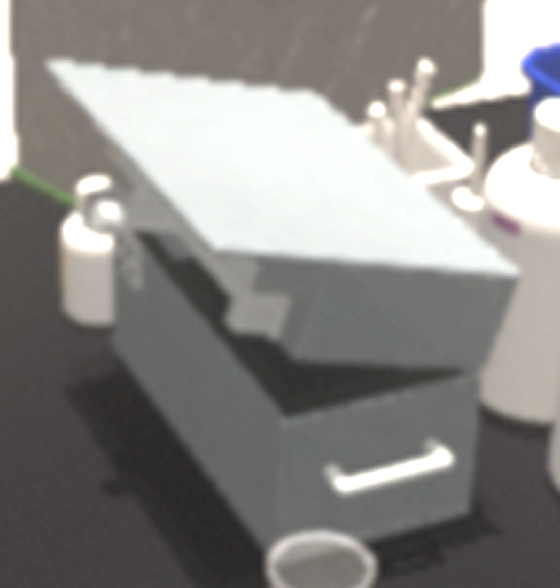

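The crop shows, in crop pixels, lid top corners at FL (48,62), FR (218,248), BR (517,272) and BL (315,92). The knob is at (107,213), the front -y case corner at (285,418) on the rim and (268,547) on the table.

```bash
python3 - <<'E'
from h import *
m1,m2=camera_model("side"),camera_model("top");k=512/800
c=lambda u,v:((u+.5)*k-.5,(v+.5)*k-.5)
d=lambda u,v:c(u/2.8+350,v/2.8+190)
P={}
for n,a,b in(("FL",(48,62),(256,311)),("FR",(218,248),(434,304)),("BR",(517,272),(427,187)),("BL",(315,92),(260,191)),("knob",(107,213),(343,314))):
    P[n],e=tri(m1,d(*a),m2,c(*b));print(n,P[n].round(4),round(e,4))
print("rim",plane(m1,*d(285,418),.1),"foot",plane(m1,*d(268,547),0),"bk",plane(m1,*d(470,375),.1))
ux=(P["BL"]+P["BR"]-P["FL"]-P["FR"])/2;print("depth",np.linalg.norm(ux),"tilt",np.arcsin(-ux[2]/np.linalg.norm(ux)))
uy=(P["FL"]-P["FR"]+P["BL"]-P["BR"])/2;yaw=np.arctan2(-uy[0],uy[1]);print("w",np.linalg.norm(uy),"yaw",np.degrees(yaw),"yaw x",np.degrees(np.arctan2(ux[1],ux[0])))
R=np.array([[np.cos(yaw),-np.sin(yaw)],[np.sin(yaw),np.cos(yaw)]])
th=.28;s,co=np.sin(th),np.cos(th)
L=lambda x,z:(.06+(x-.06)*co+(z-.1)*s,.1-(x-.06)*s+(z-.1)*co)
f=L(-.124,.161);b=L(.06,.161);print(f,b,"knob case",L(-.114,.115))
for n,x,y in(("FL",f[0],.12),("FR",f[0],-.12),("BL",b[0],.12),("BR",b[0],-.12)):print(n,P[n][:2]-R@[x,y])
print("rimO",plane(m1,*d(285,418),.1)[:2]-R@[-.06,-.12],"footO",plane(m1,*d(268,547),0)[:2]-R@[-.06,-.12])
for n,v in(("timer",(239,383)),("marker",(477,357)),("mk2",(440,365)),("bk",(470,291)),("bottle",(239,286))):print(n,plane(m2,*c(*v),.09 if n=="bottle" else .015))
E
```

```text
FL [0.6121 0.1677 0.2095] 0.0022
FR [ 0.6226 -0.0692  0.2103] 0.0022
BR [ 0.7942 -0.0632  0.1597] 0.0004
BL [0.7869 0.1782 0.158 ] 0.0001
knob [0.6097 0.055  0.1688] 0.0003
rim [ 0.66417872 -0.06464346  0.1       ] foot [ 0.66668287 -0.04363105  0.        ] bk [ 0.77255502 -0.0618863   0.1       ]
depth 0.18078360678477917 tilt 0.28619648821138965
w 0.23926238744780318 yaw 2.1351451089141804 yaw x 2.7240649030890594
(np.float64(-0.0999765060867709), np.float64(0.20947382107275397)) (np.float64(0.07685769456241094), np.float64(0.15862438173695703)) knob case (np.float64(-0.1030783115376124), np.float64(0.16250171442481734))
FL [0.71643929 0.0515081 ]
FR [0.71805221 0.05446194]
BL [0.71460257 0.05537576]
BR [0.71293444 0.05390266]
rimO [0.71966626 0.05750863] footO [0.72217041 0.07852104]
timer [0.50133286 0.23700044 0.015     ]
marker [ 0.54566325 -0.15738406  0.015     ]
mk2 [ 0.53244928 -0.09542917  0.015     ]
bk [ 0.65602158 -0.14606322  0.015     ]
bottle [0.65524796 0.22139966 0.09      ]
```

```bash
python3 - <<'E'
from h import *
m1,m2=camera_model("side"),camera_model("top");k=512/800
c=lambda u,v:((u+.5)*k-.5,(v+.5)*k-.5)
print("bench",plane(m1,*c(165,147),0),plane(m1,*c(335,123),0),plane(m1,*c(180,285),0))
for z in (-.8,-.6,-.4):print("wallfoot",z,plane(m1,*c(20,385),z),plane(m1,*c(180,350),z))
E
```

```text
bench [0.31769769 1.32024832 0.        ] [0.86199734 1.33995995 0.        ] [0.30185953 0.42352793 0.        ]
wallfoot -0.8 [-0.35263073  1.39185357 -0.8       ] [ 0.24068777  1.41580549 -0.8       ]
wallfoot -0.6 [-0.26078499  1.09018206 -0.6       ] [ 0.25155043  1.11086474 -0.6       ]
wallfoot -0.4 [-0.16893925  0.78851056 -0.4       ] [ 0.26241308  0.80592399 -0.4       ]
```

>>> jog_arm(
  rows=[
    [[0, 0, -0.05, 0], [0, 0, -0.05, 0], [0, 0, -0.05, 0], [0, 0, -0.05, 0]],
  ],
  claw=0.6,
)

```text
time_s: 0.6
tcp_pos: [0.182, 0.5975, 0.4934]
ee_rot: [[0.957, -0.291, -0.0], [-0.291, -0.957, -0.001], [-0.0, 0.001, -1.0]]
wrist_force: [0.5, 1.5, 0.0]
gripper_width: 0.647
gripper_force: 0.0
```

>>> jog_arm(
  rows=[
    [[0, -0.05, 0, 0], [0, -0.05, 0, 0], [0, -0.05, 0, 0], [0, -0.05, 0, 0], [0, -0.05, 0, 0], [0, -0.05, 0, 0], [0, -0.05, 0, 0], [0, -0.05, 0, 0]],
  ],
)

```text
time_s: 1.6
tcp_pos: [0.2573, 0.8483, 0.4241]
ee_rot: [[0.956, -0.29, 0.036], [-0.292, -0.952, 0.094], [0.007, -0.1, -0.995]]
wrist_force: [-0.2, 0.1, 0.5]
gripper_width: 0.595
gripper_force: 0.0
```

```bash
python3 -c "
from station import *
s=sense();print(s['joints'].round(2),s['tcp_pos'],s['time_s'])"
```

```text
[  83.9    55.73   80.55    1.54 -109.26  -10.27] [0.25731537 0.84825488 0.42410834] 1.6
```

>>> jog_arm(
  rows=[
    [[0, -0.06, -0.02, 0], [0, -0.06, -0.02, 0], [0, -0.06, -0.02, 0], [0, -0.06, -0.02, 0], [0, -0.06, -0.02, 0], [0, -0.06, -0.02, 0]],
  ],
)

```text
time_s: 2.35
tcp_pos: [0.2687, 0.893, 0.4545]
ee_rot: [[0.955, -0.271, 0.117], [-0.295, -0.902, 0.315], [0.02, -0.335, -0.942]]
wrist_force: [0.7, 0.6, -0.0]
gripper_width: 0.598
gripper_force: 0.0
```

```bash
python3 -c "
from station import *
s=sense();print(s['joints'].round(2),s['tcp_pos'],s['time_s'])"
```

```text
[ 84.34  55.12  80.59   4.91 -96.44  -9.91] [0.26868207 0.89300767 0.45445845] 2.35
```

>>> jog_arm(
  rows=[
    [[0, -0.06, -0.02, 0], [0, -0.06, -0.02, 0], [0, -0.06, -0.02, 0], [0, -0.06, -0.02, 0], [0, -0.06, -0.02, 0], [0, -0.06, -0.02, 0], [0, -0.06, -0.02, 0]],
  ],
)

```text
time_s: 3.22
tcp_pos: [0.2658, 0.9019, 0.5625]
ee_rot: [[0.953, -0.227, 0.201], [-0.301, -0.781, 0.547], [0.033, -0.582, -0.813]]
wrist_force: [-0.4, 0.6, -0.3]
gripper_width: 0.6
gripper_force: 0.0
```

```bash
python3 -c "
from station import *
s=sense();print(s['joints'].round(2),s['tcp_pos'],s['time_s'])"
```

```text
[ 85.56  50.4   80.6    9.14 -85.65 -10.35] [0.26583149 0.90191843 0.56248378] 3.225
```

```bash
cat >> h.py <<'E'
def rows(*wps,step=.06):
    s=sense();R=np.array(s["ee_rot"]);p=np.array(s["tcp_pos"])
    for w in wps:
        d=np.array(w)-p;n=max(1,int(np.ceil(np.linalg.norm(d)/step)));print(n,"x",(R.T@d/n).round(4).tolist());p=np.array(w)
E
python3 -c "
from h import *
rows((.45,.55,.6),(.5,.05,.62))"
```

```text
7 x [0.0404, 0.0302, -0.0266]
9 x [0.0221, 0.0408, -0.0311]
```

>>> jog_arm(
  rows=[
    [[0.04, 0.03, -0.027, 0], [0.04, 0.03, -0.027, 0], [0.04, 0.03, -0.027, 0], [0.04, 0.03, -0.027, 0], [0.04, 0.03, -0.027, 0], [0.04, 0.03, -0.027, 0], [0.04, 0.03, -0.027, 0], [0.022, 0.041, -0.031, 0], [0.022, 0.041, -0.031, 0], [0.022, 0.041, -0.031, 0], [0.022, 0.041, -0.031, 0], [0.022, 0.041, -0.031, 0], [0.022, 0.041, -0.031, 0], [0.022, 0.041, -0.031, 0], [0.022, 0.041, -0.031, 0], [0.022, 0.041, -0.031, 0]],
  ],
)

```text
time_s: 5.22
tcp_pos: [0.4887, 0.0662, 0.6248]
ee_rot: [[0.953, -0.224, 0.204], [-0.301, -0.783, 0.545], [0.037, -0.581, -0.813]]
wrist_force: [1.3, 0.4, -0.4]
gripper_width: 0.602
gripper_force: 0.0
```

```bash
python3 -c "
from h import *
s=sense();print(s['joints'].round(2),s['tcp_pos'],s['time_s'])
rows((.42,-.42,.6))"
```

```text
[  9.98   0.35  23.47 -30.14 -92.75  56.17] [0.48866108 0.06617594 0.62481968] 5.225
9 x [0.0089, 0.0456, -0.0288]
```

>>> jog_arm(
  rows=[
    [[0.009, 0.0455, -0.029, 0], [0.009, 0.0455, -0.029, 0], [0.009, 0.0455, -0.029, 0], [0.009, 0.0455, -0.029, 0], [0.009, 0.0455, -0.029, 0], [0.009, 0.0455, -0.029, 0], [0.009, 0.0455, -0.029, 0], [0.009, 0.0455, -0.029, 0], [0.009, 0.0455, -0.029, 0]],
  ],
)

```text
time_s: 6.35
tcp_pos: [0.4209, -0.4203, 0.6022]
ee_rot: [[0.953, -0.226, 0.203], [-0.301, -0.784, 0.543], [0.036, -0.579, -0.815]]
wrist_force: [-0.1, 1.0, 1.2]
gripper_width: 0.6
gripper_force: 0.0
```

```bash
python3 -c "
from h import *
s=sense();print(s['joints'].round(2),s['tcp_pos'],s['time_s'])
rows((.55,-.75,.5))
i=capture('side');cv2.imwrite('pics/s1.png',i[:,:,::-1])"
```

```text
[ -45.53   24.56   54.94  -42.22 -128.6    93.91] [ 0.42094582 -0.42032199  0.60215549] 6.35
7 x [0.0312, 0.0412, -0.0099]
```

View pics/s1.png

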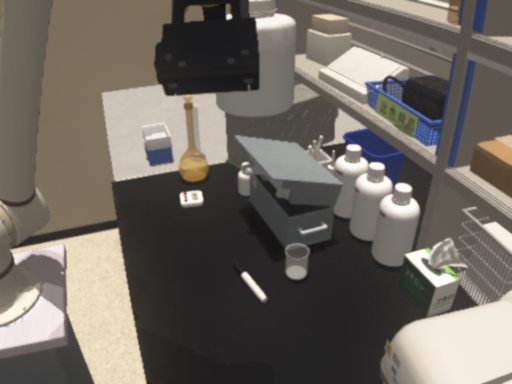

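The picture shows the gripper at about (208,50), clear above the bench, and nothing in the scene has moved.

>>> jog_arm(
  rows=[
    [[0.044, 0.033, -0.021, 0], [0.044, 0.033, -0.021, 0], [0.044, 0.033, -0.021, 0], [0.044, 0.033, -0.021, 0], [0.044, 0.033, -0.021, 0], [0.044, 0.033, -0.021, 0]],
  ],
)

```text
time_s: 7.15
tcp_pos: [0.5098, -0.5915, 0.4943]
ee_rot: [[0.927, -0.233, 0.295], [-0.356, -0.796, 0.489], [0.121, -0.558, -0.821]]
wrist_force: [-0.9, -0.2, 0.9]
gripper_width: 0.602
gripper_force: 0.0
```

```bash
cat >> h.py <<'E'
def st(*ds):
    s=sense();R=np.array(s["ee_rot"]);print(s['joints'].round(2),s['tcp_pos'].round(4),s['time_s'],'z',R[:,2].round(3),'y',R[:,1].round(3))
    for d in ds: print(d,(R.T@np.array(d)).round(4).tolist())
E
python3 -c "
from h import *
st((.03,-.05,0),(.03,-.05,.03))"
```

```text
[ -50.04   46.99   80.57  -42.92 -127.46   95.41] [ 0.5098 -0.5915  0.4943] 7.15 z [ 0.295  0.489 -0.821] y [-0.233 -0.796 -0.558]
(0.03, -0.05, 0) [0.0456, 0.0328, -0.0156]
(0.03, -0.05, 0.03) [0.0492, 0.0161, -0.0402]
```

```bash
python3 -c "
from h import *
st((.01,-.055,.02))"
```

```text
[ -50.04   46.99   80.57  -42.92 -127.46   95.41] [ 0.5098 -0.5915  0.4943] 7.15 z [ 0.295  0.489 -0.821] y [-0.233 -0.796 -0.558]
(0.01, -0.055, 0.02) [0.0313, 0.0303, -0.0404]
```

>>> jog_arm(
  rows=[
    [[0.034, 0.032, -0.04, 0], [0.034, 0.032, -0.04, 0], [0.034, 0.032, -0.04, 0], [0.034, 0.032, -0.04, 0], [0.034, 0.032, -0.04, 0], [0.034, 0.032, -0.04, 0]],
  ],
)

```text
time_s: 7.9
tcp_pos: [0.4377, -0.6954, 0.4689]
ee_rot: [[0.86, -0.26, 0.439], [-0.433, -0.827, 0.358], [0.27, -0.499, -0.824]]
wrist_force: [0.6, 0.4, 0.3]
gripper_width: 0.598
gripper_force: 0.0
```

```bash
python3 -c "
from h import *
st((.01,-.055,.02),(.03,-.05,.02))"
```

```text
[ -58.6    49.01   80.6   -40.35 -119.81  105.  ] [ 0.4377 -0.6954  0.4689] 7.9 z [ 0.439  0.358 -0.824] y [-0.26  -0.827 -0.499]
(0.01, -0.055, 0.02) [0.0378, 0.0329, -0.0318]
(0.03, -0.05, 0.02) [0.0529, 0.0236, -0.0212]
```

>>> jog_arm(
  rows=[
    [[0.038, 0.033, -0.032, 0], [0.038, 0.033, -0.032, 0], [0.038, 0.033, -0.032, 0], [0.038, 0.033, -0.032, 0], [0.038, 0.033, -0.032, 0], [0.038, 0.033, -0.032, 0]],
  ],
)

```text
time_s: 8.65
tcp_pos: [0.3854, -0.7731, 0.4604]
ee_rot: [[0.768, -0.31, 0.56], [-0.484, -0.854, 0.191], [0.419, -0.418, -0.806]]
wrist_force: [-0.2, 0.3, 0.3]
gripper_width: 0.597
gripper_force: 0.0
```

```bash
python3 -c "
from h import *
st((.0,-.055,.02),(.03,-.05,.02))"
```

```text
[ -64.48   50.06   80.61  -38.86 -110.5   111.06] [ 0.3854 -0.7731  0.4604] 8.65 z [ 0.56   0.191 -0.806] y [-0.31  -0.854 -0.418]
(0.0, -0.055, 0.02) [0.035, 0.0386, -0.0266]
(0.03, -0.05, 0.02) [0.0556, 0.0251, -0.0089]
```

>>> jog_arm(
  rows=[
    [[0.035, 0.039, -0.027, 0], [0.035, 0.039, -0.027, 0], [0.035, 0.039, -0.027, 0], [0.035, 0.039, -0.027, 0], [0.035, 0.039, -0.027, 0], [0.035, 0.039, -0.027, 0]],
  ],
)

```text
time_s: 9.4
tcp_pos: [0.3031, -0.8487, 0.4601]
ee_rot: [[0.662, -0.382, 0.645], [-0.501, -0.865, 0.001], [0.558, -0.324, -0.764]]
wrist_force: [-0.1, 0.3, 0.4]
gripper_width: 0.601
gripper_force: 0.0
```

```bash
python3 -c "
from h import *
s=sense();R=s['ee_rot'];st()
yaw=np.radians(2.3);Y=np.array([-np.sin(yaw),np.cos(yaw),0]);v=R.T@Y;print('turn about tool z to put -y on case y',np.arctan2(v[0],-v[1]),'cross',v[2])
v=-v;print(np.arctan2(-v[0],v[1]))"
```

```text
[ -71.65   50.76   80.6   -38.77 -101.84  117.16] [ 0.3031 -0.8487  0.4601] 9.4 z [ 0.645  0.001 -0.764] y [-0.382 -0.865 -0.324]
turn about tool z to put -y on case y -0.5556177369640798 cross -0.02441272334232735
-0.5556177369640798
```

>>> jog_arm(
  rows=[
    [[0, 0, 0, -0.185], [0, 0, 0, -0.185], [0, 0, 0, -0.185]],
  ],
  claw=0.5,
)

```text
time_s: 9.78
tcp_pos: [0.3035, -0.8483, 0.4605]
ee_rot: [[0.764, 0.029, 0.645], [0.036, -0.999, 0.002], [0.645, 0.022, -0.764]]
wrist_force: [0.4, 0.1, 0.0]
gripper_width: 0.509
gripper_force: 0.0
```

```bash
python3 -c "
from h import *
st();rows((.42,-.3,.5),(.45,.05,.4))"
```

```text
[ -71.62   50.74   80.61  -38.77 -101.88  149.28] [ 0.3035 -0.8483  0.4605] 9.775 z [ 0.645  0.002 -0.764] y [ 0.029 -0.999  0.022]
10 x [0.0134, -0.0544, 0.0046]
7 x [-0.0041, -0.0502, 0.0138]
```

>>> jog_arm(
  rows=[
    [[0.0134, -0.0544, 0.0046, 0], [0.0134, -0.0544, 0.0046, 0], [0.0134, -0.0544, 0.0046, 0], [0.0134, -0.0544, 0.0046, 0], [0.0134, -0.0544, 0.0046, 0], [0.0134, -0.0544, 0.0046, 0], [0.0134, -0.0544, 0.0046, 0], [0.0134, -0.0544, 0.0046, 0], [0.0134, -0.0544, 0.0046, 0], [0.0134, -0.0544, 0.0046, 0], [-0.004, -0.05, 0.0138, 0], [-0.004, -0.05, 0.0138, 0], [-0.004, -0.05, 0.0138, 0], [-0.004, -0.05, 0.0138, 0], [-0.004, -0.05, 0.0138, 0], [-0.004, -0.05, 0.0138, 0], [-0.004, -0.05, 0.0138, 0]],
  ],
)

```text
time_s: 11.9
tcp_pos: [0.4527, 0.0376, 0.4067]
ee_rot: [[0.762, 0.026, 0.647], [0.029, -1.0, 0.006], [0.647, 0.015, -0.763]]
wrist_force: [1.6, -0.8, 0.7]
gripper_width: 0.496
gripper_force: 0.0
```

```bash
python3 -c "
from h import *
st();rows((.5124,.055,.271))
m=camera_model('wrist');i=capture('wrist');cv2.imwrite('pics/w1.png',i[:,:,::-1])
print(m['eye'],proj(m,(.6127,.055,.1635)))"
```

```text
[ 30.7  -14.48 -44.35  40.37 -30.17  31.03] [0.4527 0.0376 0.4067] 11.9 z [ 0.647  0.006 -0.763] y [ 0.026 -1.     0.015]
3 x [-0.0139, -0.006, 0.0474]
[0.45045963 0.04044214 0.5269438 ] [242.68399927 190.20889506]
```

View pics/w1.png

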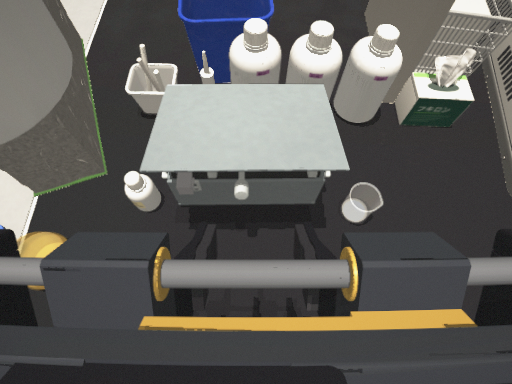

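The wrist view shows the knob end at (241,190), within 1.5 px of the prediction (242.7,190.2). The case pose is confirmed, so I'll approach.

>>> jog_arm(
  rows=[
    [[-0.0113, -0.0045, 0.0375, 0], [-0.0113, -0.0045, 0.0375, 0], [-0.0113, -0.0045, 0.0375, 0], [-0.0113, -0.0045, 0.0375, 0], [0, 0, 0, 0]],
  ],
)

```text
time_s: 12.58
tcp_pos: [0.5132, 0.0586, 0.3055]
ee_rot: [[0.788, 0.008, 0.616], [0.028, -0.999, -0.024], [0.616, 0.036, -0.787]]
wrist_force: [-0.1, 0.3, 0.2]
gripper_width: 0.497
gripper_force: 0.0
```

```bash
python3 -c "
from h import *
st();rows((.574,.0547,.209),step=.02)
m=camera_model('wrist');i=capture('wrist');cv2.imwrite('pics/w2.png',i[:,:,::-1])
print(m['eye'],proj(m,(.6127,.055,.1635)))"
```

```text
[ 12.67  -1.32 -53.15  83.56  -9.16  -1.93] [0.5132 0.0586 0.3055] 12.575 z [ 0.616 -0.024 -0.787] y [ 0.008 -0.999  0.036]
6 x [-0.0019, 0.0002, 0.0189]
[0.51579895 0.06412871 0.42555574] [255.60241687 198.80501638]
```

View pics/w2.png

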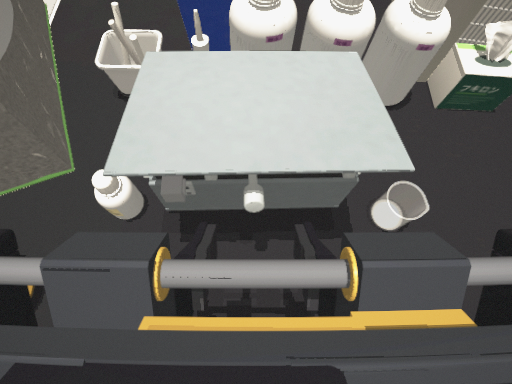

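The wrist view has the knob end at (254,199), as predicted (255.6,198.8). J5 is at its range end, so I'll fit the arm's geometry from the logged poses to see which way the wrist should bend here.

```bash
cat > k.py <<'E'
from h import *
from scipy.optimize import least_squares
D=[(22.087,.388,.18205,.59748,.29126,0,-.0019,-1),(55.73,80.55,.2573,.8483,.4241,.036,.094,-.995),(55.12,80.59,.2687,.893,.4545,.117,.315,-.942),(50.4,80.6,.2658,.9019,.5625,.201,.547,-.813),(.35,23.47,.4887,.0662,.6248,.204,.545,-.813),(24.56,54.94,.4209,-.4203,.6022,.203,.543,-.815),(46.99,80.57,.5098,-.5915,.4943,.295,.489,-.821),(49.01,80.6,.4377,-.6954,.4689,.439,.358,-.824),(50.06,80.61,.3854,-.7731,.4604,.56,.191,-.806),(50.76,80.6,.3031,-.8487,.4601,.645,.001,-.764),(-14.48,-44.35,.4527,.0376,.4067,.647,.006,-.763),(-1.32,-53.15,.5132,.0586,.3055,.616,-.024,-.787)]
D=np.array(D)
def W(x,j2,j3):
    r0,h,a,b,e,d=x;q=np.radians(j2);p=np.radians(j2-j3)
    return np.array([r0+a*np.sin(q)+b*np.cos(p)+e*np.sin(p),h+a*np.cos(q)-b*np.sin(p)+e*np.cos(p)])
def res(x):
    w=D[:,2:5]-x[5]*D[:,5:8]
    return (W(x,D[:,0],D[:,1])-np.array([np.hypot(w[:,0],w[:,1]),w[:,2]])).ravel()
X=least_squares(res,[.0,.3,.4,.4,.0,.25]).x
if __name__=="__main__":
    print(X.round(4),abs(res(X)).max())
    def ik(tcp,t):
        z=np.array([np.sin(t),0.03*0,-np.cos(t)]);w=np.array(tcp)-X[5]*z;g=[np.hypot(w[0],w[1]),w[2]]
        s=least_squares(lambda q:W(X,*q)-g,[0,-40]);return s.x.round(1),abs(s.fun).max().round(4),"fore pitch",(s.x[0]-s.x[1]).round(1),"tool",90-np.degrees(t).round(1),"az",np.degrees(np.arctan2(w[1],w[0])).round(1)
    K=np.array([.6127,.055,.1635])
    for td in(25,30,35,38,42,46,50):
        t=np.radians(td);z=np.array([np.sin(t),0,-np.cos(t)])
        for back in(.14,.06):print(td,back,*ik(K-back*z,t))
        print("  low",*ik(K+np.array([-.01,-.03,-.045])-.06*z,t))
E
python3 k.py
```

```text
[ 0.2152  0.1998  0.4883  0.2799 -0.0084  0.1965] 0.0776722848068423
25 0.14 [  9.1 -38.9] 0.0 fore pitch 48.0 tool 65.0 az 6.7
25 0.06 [ 21.8 -43.2] 0.0 fore pitch 65.0 tool 65.0 az 6.2
  low [ 28.9 -50.4] 0.0 fore pitch 79.2 tool 65.0 az 2.9
30 0.14 [  8.3 -44.6] 0.0 fore pitch 52.8 tool 60.0 az 7.1
30 0.06 [ 22.3 -47.8] 0.0 fore pitch 70.1 tool 60.0 az 6.5
  low [ 30.5 -55.3] 0.0 fore pitch 85.9 tool 60.0 az 3.0
35 0.14 [  8.3 -50.5] 0.0 fore pitch 58.8 tool 55.0 az 7.5
35 0.06 [ 23.5 -52.7] 0.0 fore pitch 76.2 tool 55.0 az 6.7
  low [ 33.5 -60.6] 0.0 fore pitch 94.0 tool 55.0 az 3.1
38 0.14 [  8.9 -54.3] 0.0 fore pitch 63.2 tool 52.0 az 7.7
38 0.06 [ 24.8 -55.7] 0.0 fore pitch 80.5 tool 52.0 az 6.9
  low [ 36. -64.] 0.0 fore pitch 100.0 tool 52.0 az 3.2
42 0.14 [ 10.6 -59.7] 0.0 fore pitch 70.2 tool 48.0 az 8.1
42 0.06 [ 27.2 -59.8] 0.0 fore pitch 87.1 tool 48.0 az 7.1
  low [ 40.7 -68.9] 0.0 fore pitch 109.6 tool 48.0 az 3.3
46 0.14 [ 13.8 -65.7] 0.0 fore pitch 79.5 tool 44.0 az 8.4
46 0.06 [ 30.7 -64.3] 0.0 fore pitch 95.0 tool 44.0 az 7.3
  low [ 47.8 -74.8] 0.0 fore pitch 122.6 tool 44.0 az 3.4
50 0.14 [ 19.9 -72.9] 0.0 fore pitch 92.9 tool 40.0 az 8.8
50 0.06 [ 35.6 -69.2] 0.0 fore pitch 104.8 tool 40.0 az 7.5
  low [ 70.5 -91.3] 0.0 fore pitch 161.7 tool 40.0 az 3.5
```

```bash
cat > k.py <<'E'
from h import *
from scipy.optimize import least_squares
# j1..j5 , tcp, z
D=np.array([(87.87,22.087,.388,.18205,.59748,.29126,0,-.0019,-1),(83.9,55.73,80.55,.2573,.8483,.4241,.036,.094,-.995),(84.34,55.12,80.59,.2687,.893,.4545,.117,.315,-.942),(85.56,50.4,80.6,.2658,.9019,.5625,.201,.547,-.813),(9.98,.35,23.47,.4887,.0662,.6248,.204,.545,-.813),(-45.53,24.56,54.94,.4209,-.4203,.6022,.203,.543,-.815),(-50.04,46.99,80.57,.5098,-.5915,.4943,.295,.489,-.821),(-58.6,49.01,80.6,.4377,-.6954,.4689,.439,.358,-.824),(-64.48,50.06,80.61,.3854,-.7731,.4604,.56,.191,-.806),(-71.65,50.76,80.6,.3031,-.8487,.4601,.645,.001,-.764),(30.7,-14.48,-44.35,.4527,.0376,.4067,.647,.006,-.763),(12.67,-1.32,-53.15,.5132,.0586,.3055,.616,-.024,-.787)])
def chain(x,j1,j2,j3,z):
    r0,h,a,b,e,d,o=x;q,p,c=np.radians(j2),np.radians(j2-j3),np.radians(j1)
    H=np.array([np.cos(c),np.sin(c),0]);f=H*np.cos(p)-np.array([0,0,np.sin(p)])
    u=H*np.sin(p)+np.array([0,0,np.cos(p)])
    n=np.cross(f,z);n/=np.linalg.norm(n)
    return H*(r0+a*np.sin(q))+np.array([0,0,h+a*np.cos(q)])+b*f+e*u+d*z+o*np.cross(n,z)
def res(x): return np.concatenate([chain(x,*k[:3],k[6:9])-k[3:6] for k in D])
s=least_squares(res,[.05,.3,.4,.4,.0,.2,.0]);X=s.x
if __name__=="__main__":
    r=res(X).reshape(-1,3);print(X.round(4),abs(r).max(),np.linalg.norm(r,axis=1).round(4))
E
python3 k.py
```

```text
[ 0.275   0.1483  0.4912  0.2935 -0.0123  0.1182  0.0834] 0.17565541633479675 [0.1807 0.1642 0.177  0.2059 0.0789 0.0564 0.0433 0.0467 0.0509 0.0583
 0.1271 0.0513]
```

```bash
sed -i 's/r0,h,a,b,e,d,o=x/r0,h,a,b,e,d,o,l=x/; s/+o\*np.cross(n,z)$/+o*np.cross(n,z)+l*np.array([np.sin(c),-np.cos(c),0])/; s/.2,.0\])/.2,.0,.16])/' k.py
cat >> k.py <<'E'
    from itertools import product
    K=np.array([.6127,.055,.1635])
    for td,off,back in product((30,36,40,45),((0,0,0),(-.01,-.03,-.045)),(.06,)):
        z=np.array([np.sin(np.radians(td)),0,-np.cos(np.radians(td))]);T=K+off-back*z
        for g in ((0,10,-30),(0,40,-20)):
            q=least_squares(lambda q:chain(X,*q,z)-T,g);print(td,off,q.x.round(1),abs(q.fun).max().round(4),"fore",(q.x[1]-q.x[2]).round(1),"tool",90-td)
E
python3 k.py
```

```text
[ 0.1383  0.2013  0.4921  0.262   0.0046  0.2308 -0.0875  0.1477] 0.05680499923020306 [0.068  0.0573 0.0491 0.0564 0.0435 0.0086 0.0313 0.032  0.0398 0.0523
 0.041  0.0799]
30 (0, 0, 0) [ 14.2  23.3 -37.7] 0.0 fore 61.0 tool 60
30 (0, 0, 0) [ 14.2  23.3 -37.7] 0.0 fore 61.0 tool 60
30 (-0.01, -0.03, -0.045) [ 12.4  28.3 -36.2] 0.0 fore 64.5 tool 60
30 (-0.01, -0.03, -0.045) [ 12.4  28.3 -36.2] 0.0 fore 64.5 tool 60
36 (0, 0, 0) [ 16.2  22.7 -37.1] 0.0 fore 59.7 tool 54
36 (0, 0, 0) [ 16.2  22.7 -37.1] 0.0 fore 59.7 tool 54
36 (-0.01, -0.03, -0.045) [ 15.9  27.3 -39.1] 0.0 fore 66.4 tool 54
36 (-0.01, -0.03, -0.045) [ 15.9  27.3 -39.1] 0.0 fore 66.4 tool 54
40 (0, 0, 0) [ 18.2  22.1 -38.5] 0.0 fore 60.6 tool 50
40 (0, 0, 0) [ 18.2  22.1 -38.5] 0.0 fore 60.6 tool 50
40 (-0.01, -0.03, -0.045) [ 17.9  27.1 -42.8] 0.0 fore 69.9 tool 50
40 (-0.01, -0.03, -0.045) [ 17.9  27.1 -42.8] 0.0 fore 69.9 tool 50
45 (0, 0, 0) [ 20.9  21.7 -42.2] 0.0 fore 63.9 tool 45
45 (0, 0, 0) [ 20.9  21.7 -42.2] 0.0 fore 63.9 tool 45
45 (-0.01, -0.03, -0.045) [ 20.2  27.4 -48.4] 0.0 fore 75.8 tool 45
45 (-0.01, -0.03, -0.045) [ 20.2  27.4 -48.4] 0.0 fore 75.8 tool 45
```

```bash
sed -i 's/d,o,l=x/d,o,l,m=x/; s/+l\*np/+m*n+l*np/; s/.0,.16\])/.0,.1,.05])/' k.py
python3 k.py
```

```text
[-3.000e-04  1.605e-01  5.650e-01  4.220e-01  0.000e+00  2.368e-01
  0.000e+00 -3.000e-04 -1.600e-01] 0.00017071792163481092 [0.0001 0.0002 0.0001 0.0001 0.0001 0.0002 0.0001 0.0002 0.0001 0.0001
 0.0001 0.0001]
30 (0, 0, 0) [  0.   12.6 -47.4] 0.001 fore 60.0 tool 60
30 (0, 0, 0) [  0.   12.6 -47.4] 0.001 fore 60.0 tool 60
30 (-0.01, -0.03, -0.045) [  0.   12.1 -47.9] 0.0505 fore 60.0 tool 60
30 (-0.01, -0.03, -0.045) [  0.   12.1 -47.9] 0.0505 fore 60.0 tool 60
36 (0, 0, 0) [  0.    8.4 -45.6] 0.0573 fore 54.0 tool 54
36 (0, 0, 0) [  0.   19.2 -34.8] 0.0818 fore 54.0 tool 54
36 (-0.01, -0.03, -0.045) [  0.    7.6 -46.4] 0.1096 fore 54.0 tool 54
36 (-0.01, -0.03, -0.045) [ -6.2  25.3 -34. ] 0.0975 fore 59.3 tool 54
40 (0, 0, 0) [  0.    6.6 -43.4] 0.0842 fore 50.0 tool 50
40 (0, 0, 0) [  0.   15.4 -34.6] 0.1043 fore 50.0 tool 50
40 (-0.01, -0.03, -0.045) [  0.    7.7 -42.3] 0.1097 fore 50.0 tool 50
40 (-0.01, -0.03, -0.045) [ -7.   23.2 -31.3] 0.0768 fore 54.5 tool 50
45 (0, 0, 0) [ -4.2  18.1 -30.7] 0.0591 fore 48.8 tool 45
45 (0, 0, 0) [ -4.2  18.1 -30.7] 0.0591 fore 48.8 tool 45
45 (-0.01, -0.03, -0.045) [ -5.4  19.7 -27.4] 0.0418 fore 47.1 tool 45
45 (-0.01, -0.03, -0.045) [ -5.4  19.7 -27.4] 0.0418 fore 47.1 tool 45
```

```bash
cat > ik.py <<'E'
from h import *
from scipy.optimize import least_squares
a,b,d,h,m=.565,.422,.2368,.1605,-.16;SG=1
LO=[-179,-69,-61,-181,-171];HI=[179,118,80.6,117.5,-9.2]
def fk(j,sg=None):
    sg=SG if sg is None else sg
    j1,j2,j3,j4,j5=np.radians(j[:5]);p=j2-j3
    H=np.array([np.cos(j1),np.sin(j1),0]);Z=np.array([0,0,1.]);L=np.cross(Z,H)
    f=H*np.cos(p)-Z*np.sin(p);n=np.cos(j4)*L+sg*np.sin(j4)*np.cross(f,L);z=np.cos(j5)*f-np.sin(j5)*np.cross(n,f)
    return H*a*np.sin(j2)+Z*(h+a*np.cos(j2))+b*f+m*n+d*z,z
for j,p in(((85.56,50.4,80.6,9.14,-85.65),(.2658,.9019,.5625,.201,.547,-.813)),((30.7,-14.48,-44.35,40.37,-30.17),(.4527,.0376,.4067,.647,.006,-.763))):
    e=[np.abs(np.concatenate(fk(j,s))-p).max() for s in(1,-1)];SG=1 if e[0]<e[1] else -1;print("fk",np.round(e,4))
def ik(T,z,j0):
    q=least_squares(lambda j:np.concatenate([fk(j)[0]-T,.3*(fk(j)[1]-z)]),np.clip(j0,np.array(LO)+.1,np.array(HI)-.1),bounds=(LO,HI),x_scale=30);return q.x,np.abs(q.fun).max()
def zt(td,az=0):
    t,a=np.radians(td),np.radians(az);return np.array([np.sin(t)*np.cos(a),np.sin(t)*np.sin(a),-np.cos(t)])
E
cat > t.py <<'E'
from ik import *
rng=np.random.default_rng(0);K=np.array([.6127,.055,.1635])
for td in(30,35,40,45):
  for az in(-10,0,10):
    z=zt(td,az);S=[]
    for nm,P in(("back",K-.14*z),("grasp",K-.06*z),("low",K+[-.011,0.01,-.04]-.06*z)):
        sols=set()
        for _ in range(25):
            x,e=ik(P,z,rng.uniform(LO,HI))
            if e<.001:sols.add(tuple(int(round(v)) for v in x))
        S.append((nm,sorted(sols)[:3]))
    print(td,az,S)
E
python3 t.py
```

```text
fk [3.155e-01 3.000e-04]
fk [5.593e-01 5.000e-04]
30 -10 [('back', [(26, 5, -42, 46, -25)]), ('grasp', [(12, 13, -48, 84, -11)]), ('low', [])]
30 0 [('back', [(25, 4, -41, 36, -21)]), ('grasp', []), ('low', [])]
30 10 [('back', [(24, 5, -36, 19, -21)]), ('grasp', []), ('low', [])]
35 -10 [('back', [(18, 4, -51, 76, -16)]), ('grasp', []), ('low', [])]
35 0 [('back', []), ('grasp', []), ('low', [])]
35 10 [('back', []), ('grasp', []), ('low', [])]
40 -10 [('back', []), ('grasp', []), ('low', [])]
40 0 [('back', []), ('grasp', []), ('low', [])]
40 10 [('back', []), ('grasp', []), ('low', [])]
45 -10 [('back', []), ('grasp', []), ('low', [])]
45 0 [('back', []), ('grasp', []), ('low', [])]
45 10 [('back', []), ('grasp', []), ('low', [])]
```

```bash
cat > sc.py <<'E'
from ik import *
def allik(T,z,marg=0):
    Wc=np.array(T)-d*z;u=np.cross(z,[0,1,0]);u/=np.linalg.norm(u);v=np.cross(z,u)
    def g(ph):
        n=np.cos(ph)*u+np.sin(ph)*v;E=Wc-m*n;r=np.hypot(E[0],E[1]);k=E[2]-h;D=np.hypot(r,k)
        c=(a*a+b*b-D*D)/(2*a*b);s=(a*a+D*D-b*b)/(2*a*D)
        if abs(c)>1 or abs(s)>1:return None
        j1=np.arctan2(E[1],E[0]);j2=np.arctan2(r,k)-np.arccos(s);j3=np.pi/2-0-np.pi+np.arccos(c);p=j2-j3
        H=np.array([np.cos(j1),np.sin(j1),0]);f=H*np.cos(p)-np.array([0,0,np.sin(p)])
        L=np.array([-H[1],H[0],0]);j4=np.arctan2(-(n@np.cross(f,L)),n@L);j5=-np.arctan2(np.cross(f,z)@n,f@z)
        return n@f,np.degrees([j1,j2,j3,j4,j5])
    out=[];P=np.linspace(0,2*np.pi,361);G=[g(p) for p in P]
    for i in range(360):
        if G[i] and G[i+1] and G[i][0]*G[i+1][0]<=0:
            w=G[i][0]/(G[i][0]-G[i+1][0]);j=g(P[i]+w*(P[i+1]-P[i]))[1]
            for o in(0,-360):
                q=j+[0,0,0,o,0]
                if all(q>np.array(LO)+marg) and all(q<np.array(HI)-marg):out.append(q.round(0).astype(int).tolist())
    return out
K=np.array([.6127,.055,.1635])
if __name__=="__main__":
  x=fk([30.7,-14.48,-44.35,40.37,-30.17]);print(allik(*x))
  for td in(25,30,35,40,45,50,55):
   for az in(-30,-15,0,15,30):
    z=zt(td,az);r=[allik(K+o-bk*z) if 0 else allik(K+np.array(o)-bk*z,z) for o,bk in(((0,0,0),.14),((0,0,0),.06),((-.011,.01,-.045),.06))]
    if r[1] and r[2]:print(td,az,*r)
E
python3 sc.py
```

```text
fk [3.155e-01 3.000e-04]
fk [5.593e-01 5.000e-04]
[[31, -14, -44, 40, -30]]
25 -30 [[31, 10, -31, 34, -41]] [[26, 17, -36, 44, -30]] [[24, 19, -43, 59, -24]]
25 -15 [[29, 8, -33, 31, -34]] [[23, 15, -39, 44, -22]] [[17, 17, -47, 71, -14]]
25 15 [[22, 7, -26, 6, -32]] [[21, 15, -28, 7, -22]] [[23, 17, -36, 15, -13]]
25 30 [[16, 9, -18, -9, -39]] [[17, 16, -20, -11, -30]] [[19, 18, -24, -12, -23]]
30 -30 [[32, 9, -38, 46, -37]] [[23, 16, -43, 64, -27]] [[19, 18, -48, 82, -22]]
30 -15 [[28, 6, -42, 47, -27]] [[15, 14, -47, 78, -15]] [[4, 17, -49, 115, -11]]
30 30 [[15, 7, -21, -13, -33]] [[16, 15, -21, -16, -25]] [[18, 18, -25, -19, -19]]
35 -30 [[31, 8, -44, 61, -35]] [[19, 15, -47, 84, -26]] [[14, 18, -50, 101, -24]]
35 30 [[13, 6, -23, -20, -29]] [[15, 14, -22, -24, -22]] [[15, 17, -24, -30, -17]]
40 -30 [[29, 8, -49, 76, -35]] [[15, 15, -49, 100, -28]] [[12, 19, -52, 114, -28]]
40 30 [[11, 5, -24, -29, -26]] [[12, 14, -21, -36, -20]] [[11, 17, -22, -45, -17]]
45 30 [[6, 5, -23, -42, -25]] [[7, 14, -19, -50, -21]] [[5, 17, -21, -62, -20]]
50 30 [[0, 6, -23, -57, -27]] [[1, 15, -19, -65, -24]] [[-2, 18, -21, -78, -25]]
55 0 [] [[-11, 14, -32, -140, -14]] [[-13, 20, -42, -156, -28]]
55 15 [] [[-1, 13, -23, -89, -13]] [[-10, 18, -28, -113, -22]]
55 30 [[-8, 7, -23, -71, -32]] [[-5, 16, -19, -80, -29]] [[-9, 20, -23, -91, -31]]
```

```bash
cat > t2.py <<'E'
from sc import *
def low(y):return np.array([-.011,y,-.045])
for td in(28,32,36,40,44):
   for az in(-30,-25,-20,15,18,21,24,27,30):
    z=zt(td,az);R=[]
    for o,bk in(((0,0,0),.14),((0,0,0),.06),((0,-.03,0),.06),(low(-.03),.06),(low(-.01),.06),(low(.015),.06)):
        s=allik(K+np.array(o)-bk*z,z);R.append(s[0] if s else None)
    if all(R):print(td,az,"J5",[r[4] for r in R],"J4",[r[3] for r in R])
E
python3 t2.py
```

```text
fk [3.155e-01 3.000e-04]
fk [5.593e-01 5.000e-04]
28 -30 J5 [-39, -28, -26, -20, -21, -23] J4 [41, 55, 57, 79, 76, 72]
28 -25 J5 [-36, -24, -22, -16, -17, -19] J4 [42, 58, 60, 88, 84, 80]
28 -20 J5 [-33, -21, -19, -12, -14, -15] J4 [41, 61, 62, 98, 93, 88]
28 21 J5 [-30, -21, -23, -16, -14, -12] J4 [-1, -1, -6, -8, -3, 3]
28 24 J5 [-32, -23, -25, -19, -17, -15] J4 [-5, -6, -10, -13, -10, -5]
28 27 J5 [-34, -25, -27, -21, -20, -18] J4 [-8, -10, -13, -17, -14, -11]
28 30 J5 [-36, -27, -29, -24, -22, -20] J4 [-11, -14, -17, -20, -18, -15]
32 -30 J5 [-36, -26, -24, -20, -21, -23] J4 [52, 72, 75, 99, 95, 90]
32 -25 J5 [-33, -22, -19, -16, -18, -19] J4 [54, 78, 82, 111, 106, 100]
32 24 J5 [-26, -18, -21, -16, -13, -10] J4 [-7, -9, -14, -20, -16, -9]
32 27 J5 [-29, -21, -23, -19, -17, -14] J4 [-12, -15, -19, -24, -21, -17]
32 30 J5 [-31, -24, -26, -22, -20, -18] J4 [-16, -19, -22, -28, -26, -22]
36 -30 J5 [-35, -26, -24, -22, -24, -25] J4 [64, 87, 93, 114, 109, 103]
36 27 J5 [-25, -18, -21, -18, -15, -12] J4 [-17, -22, -26, -34, -31, -27]
36 30 J5 [-28, -21, -24, -21, -19, -16] J4 [-21, -26, -30, -37, -35, -32]
40 27 J5 [-22, -16, -20, -18, -16, -13] J4 [-24, -31, -36, -46, -44, -41]
40 30 J5 [-26, -20, -24, -22, -19, -17] J4 [-29, -36, -39, -48, -47, -44]
44 24 J5 [-15, -12, -16, -17, -14, -11] J4 [-27, -38, -44, -57, -56, -53]
44 27 J5 [-20, -17, -20, -20, -18, -15] J4 [-34, -44, -47, -59, -58, -56]
44 30 J5 [-25, -21, -24, -23, -21, -19] J4 [-39, -47, -49, -60, -59, -58]
```

```bash
cat > t2.py <<'E'
from sc import *
def low(y):return np.array([-.011,y,-.045])
for td in(52,55,58,61,65,70):
   for az in(-10,0,5,10,15,20):
    z=zt(td,az);R=[]
    for o in((-.1,0,-.02),(-.05,0,0),(0,0,0),(0,-.03,0),low(-.03),low(.015)):
        s=allik(K+np.array(o)-.06*z,z);R.append(s[0] if s else [None]*5)
    print(td,az,"J5",[r[4] for r in R],"J4",[r[3] for r in R],"J3",[r[2] for r in R])
E
python3 t2.py|grep -v "None, None, None"
```

```text
fk [3.155e-01 3.000e-04]
fk [5.593e-01 5.000e-04]
52 -10 J5 [-28, -22, -21, -17, -27, None] J4 [-174, -177, -180, -169, -172, None] J3 [-56, -49, -44, -41, -46, None]
52 15 J5 [-14, None, None, -10, -17, -14] J4 [-94, None, None, -70, -94, -100] J3 [-33, None, None, -22, -24, -25]
52 20 J5 [-19, -14, -13, -17, -21, -18] J4 [-89, -76, -71, -72, -89, -93] J3 [-33, -27, -21, -21, -23, -24]
55 -10 J5 [-35, -28, -27, -24, -34, None] J4 [-175, -177, -180, -171, -173, None] J3 [-58, -52, -46, -44, -48, None]
55 0 J5 [-25, -16, -14, -10, -25, -29] J4 [-146, -141, -140, -124, -145, -158] J3 [-48, -39, -32, -28, -38, -43]
55 5 J5 [-22, -12, None, None, -23, -25] J4 [-130, -119, None, None, -130, -143] J3 [-43, -32, None, None, -33, -37]
55 10 J5 [-21, -12, None, -11, -22, -22] J4 [-117, -103, None, -91, -116, -128] J3 [-39, -30, None, -23, -29, -32]
55 15 J5 [-22, -15, -13, -16, -23, -22] J4 [-107, -95, -89, -87, -106, -114] J3 [-36, -28, -23, -22, -27, -28]
55 20 J5 [-25, -20, -18, -21, -26, -24] J4 [-99, -89, -85, -84, -98, -105] J3 [-35, -27, -22, -21, -25, -26]
58 -10 J5 [-42, -35, -33, -3
[... 2017 characters left out ...]
, -32, -35]
70 -10 J5 [None, -63, -58, -57, -68, None] J4 [None, -178, -180, -174, -174, None] J3 [None, -61, -54, -53, -56, None]
70 0 J5 [None, -56, -52, -50, -62, -64] J4 [None, -158, -160, -154, -156, -164] J3 [None, -55, -48, -46, -50, -53]
70 5 J5 [-65, -53, -49, -48, -59, -61] J4 [-147, -148, -150, -144, -147, -155] J3 [-59, -51, -44, -42, -47, -49]
70 10 J5 [-61, -51, -47, -46, -56, -58] J4 [-138, -138, -140, -134, -139, -146] J3 [-55, -47, -40, -38, -43, -46]
70 15 J5 [-58, -49, -46, -46, -54, -55] J4 [-130, -129, -130, -126, -130, -137] J3 [-50, -43, -36, -35, -39, -42]
70 20 J5 [-57, -49, -46, -47, -53, -54] J4 [-122, -121, -122, -118, -122, -129] J3 [-47, -39, -33, -31, -35, -38]
```

```bash
cat > sim.py <<'E'
from sc import *
from scipy.spatial.transform import Rotation as Ro
lo,hi=np.array(LO,float),np.array(HI,float)
hi[4]=-9.15
def step(j,T,z,wr=.3):
    q=least_squares(lambda x:np.concatenate([fk(x)[0]-T,wr*(fk(x)[1]-z),1e-4*np.radians(x-j)]),np.clip(j,lo+1e-3,hi-1e-3),bounds=(lo,hi),x_scale=30);x=q.x
    dj=x-j;lim=14.;k=max(1,abs(dj).max()/lim)
    return j+dj/k
def run(j,path,v=.05,log=True):
    """path: list of ('go',xyz) or ('push',dir,n)"""
    mn=-99
    for c in path:
        if c[0]=='go':
            for _ in range(60):
                p,z=fk(j);e=np.array(c[1])-p
                if np.linalg.norm(e)<.004:break
                j=step(j,p+e*min(1,v/np.linalg.norm(e)),zc)
        else:
            for _ in range(c[2]):
                p,z=fk(j);j=step(j,p+np.array(c[1]),z);zc=fk(j)[1]
        p,z=fk(j);zc=z if c[0]!='go' else zc
        if log:print(c[0],j.round(1),p.round(3),z.round(3),_+1)
    return j
E
cat > t3.py <<'E'
from sim import *
m1,m2=camera_model("side"),camera_model("top");k=.64
e1,r1=ray(m1,560*k,165*k)
A=ray(m2,110*k,85*k);B=ray(m2,290*k,82*k);n=np.cross(A[1],B[1]);t=n@(A[0]-e1)/(n@r1);print("shelf edge?",e1+t*r1)
# replay check of the earlier pushes
j=np.array([-45.53,24.56,54.94,-42.22,-128.6]);print(fk(j))
run(j,[('push',(.03,-.05,0),6),('push',(.01,-.055,.02),6),('push',(.012,-.055,.02),6)])
E
python3 t3.py
```

```text
fk [3.155e-01 3.000e-04]
fk [5.593e-01 5.000e-04]
shelf edge? [0.8905295  0.05248226 0.29468018]
(array([ 0.42109924, -0.42058635,  0.60209963]), array([ 0.20277752,  0.5430985 , -0.81481611]))
push [ -50.3   46.1   80.6  -41.4 -117. ] [ 0.536 -0.615  0.513] [ 0.457  0.373 -0.808] 6
push [-57.8  48.7  80.6 -38.2 -88.5] [ 0.517 -0.783  0.518] [ 0.756 -0.042 -0.653] 6
push [-59.5  53.4  80.6 -33.8 -54.2] [ 0.518 -0.932  0.532] [ 0.809 -0.485 -0.333] 6
```

```bash
cat > t4.py <<'E'
from sim import *
import sim
sim.step.__defaults__=(.6,)
s=sense();j0=s['joints'][:5];zc=fk(j0)[1];sim.zc=zc
def go(j,pt,z,v=.05,n=50):
    ml=-200
    for i in range(n):
        p,_=fk(j);e=np.array(pt)-p
        if np.linalg.norm(e)<.003:break
        j=step(j,p+e*min(1,v/np.linalg.norm(e)),z);ml=max(ml,j[4])
    p,zz=fk(j);print("go",j.round(1),p.round(3),zz.round(3),"rows",i,"maxJ5",ml.round(1));return j
def push(j,dv,n):
    for _ in range(n):
        p,z=fk(j);j=step(j,p+np.array(dv),z)
    p,z=fk(j);print("push",j.round(1),p.round(3),z.round(3));return j
zg=zt(60,6);G=K-.06*zg;S=G+[-.09,0,-.01]
print("A high push")
j=go(j0,(.42,.1,.5),fk(j0)[1]);j=go(j,(.42,.18,.85),fk(j)[1])
j=push(j,(.035,.016,.035),12)
for w in((.42,.1,.6),(.40,.03,.3),S,G):j=go(j,w,fk(j)[1])
for name,st in(("from right",(.35,-.75,.46)),("from right near",(.4,-.5,.4)),("high",(.45,-.1,.9))):
    print(name)
    for jj in allik(st,zg):
        print(jj);j=np.array(jj,float)
        for w in((.38,-.35,.4),(.38,-.1,.25),S,G):j=go(j,w,zg)
E
python3 t4.py
```

```text
fk [3.155e-01 3.000e-04]
fk [5.593e-01 5.000e-04]
A high push
go [ 47.5 -17.4 -31.5  35.3 -54.5] [0.42 0.1  0.5 ] [ 0.617 -0.023 -0.786] rows 6 maxJ5 -15.4
go [  58.     0.4   34.8   33.1 -101. ] [0.42 0.18 0.85] [ 0.617 -0.023 -0.786] rows 8 maxJ5 -61.3
push [ 45.   30.3  78.2  33.5 -93.1] [0.64  0.266 0.879] [ 0.801  0.022 -0.599]
go [ 47.6 -21.8 -30.2  48.4 -50.4] [0.42 0.1  0.6 ] [ 0.801  0.022 -0.599] rows 10 maxJ5 -50.4
go [ 12.5 -20.8 -61.   88.4  -9.2] [0.402 0.046 0.387] [ 0.768  0.008 -0.64 ] rows 49 maxJ5 -9.2
go [ 13.  -10.7 -60.5 117.5 -12.9] [0.426 0.126 0.324] [ 0.734 -0.034 -0.678] rows 49 maxJ5 -9.2
go [  6.7   4.1 -47.8 117.5 -10.2] [0.563 0.103 0.308] [ 0.685 -0.077 -0.725] rows 49 maxJ5 -10.2
from right
[-73, 37, 50, -58, -88]
go [-53.6   1.   -8.4 -60.6 -59. ] [ 0.38 -0.35  0.4 ] [ 0.861  0.091 -0.5  ] rows 9 maxJ5 -59.0
go [-29.1  -6.9 -37.8 -82.6 -30.1] [ 0.38 -0.1   0.25] [ 0.861  0.091 -0.5  ] rows 6 maxJ5 -30.1
go [ -19.4   10.3  -45.8 -134.9  -31.7] [0.47  0.048 0.184] [ 0.861  0.092 -0.5  ] rows 4 maxJ5 -25.3
go [ -13.7   15.4  -33.7 -134.5  -24.2] [0.561 
[... 218 characters left out ...]
2.6 -30.1] [ 0.38 -0.1   0.25] [ 0.861  0.091 -0.5  ] rows 6 maxJ5 -30.1
go [ -19.4   10.3  -45.8 -134.9  -31.7] [0.47  0.048 0.184] [ 0.861  0.092 -0.5  ] rows 4 maxJ5 -25.3
go [ -13.7   15.4  -33.7 -134.5  -24.2] [0.561 0.05  0.193] [ 0.861  0.091 -0.5  ] rows 2 maxJ5 -24.2
high
[9, -8, 36, 3, -74]
go [-53.6   1.   -8.4 -60.6 -59. ] [ 0.38 -0.35  0.4 ] [ 0.861  0.091 -0.5  ] rows 12 maxJ5 -57.5
go [-29.1  -6.9 -37.8 -82.6 -30.1] [ 0.38 -0.1   0.25] [ 0.861  0.091 -0.5  ] rows 6 maxJ5 -30.1
go [ -19.4   10.3  -45.8 -134.9  -31.7] [0.47  0.048 0.184] [ 0.861  0.092 -0.5  ] rows 4 maxJ5 -25.3
go [ -13.7   15.4  -33.7 -134.5  -24.2] [0.561 0.05  0.193] [ 0.861  0.091 -0.5  ] rows 2 maxJ5 -24.2
```

```bash
cat > t5.py <<'E'
from sim import *
def nn(j):
    f0=fk(list(j[:4])+[0])[1];z=fk(j)[1];n=np.cross(f0,z);return n/np.linalg.norm(n),z
def al(j,x):
    n,z=nn(j);return np.degrees(np.arctan2(np.cross(n,x)@z,n@x))
for j,x,j6 in(((87.87,22.087,.388,-.03,-68.41),(.9565,-.2917,0),-14.82),((-71.62,50.74,80.6,-38.77,-101.88),(.764,.036,.645),149.28),((12.67,-1.32,-53.15,83.56,-9.16),(.788,.028,.616),-1.93),((30.7,-14.48,-44.35,40.37,-30.17),(.762,.029,.647),31.03),((-45.53,24.56,54.94,-42.22,-128.6),(.953,-.301,.036),93.9)):
    print(al(j,x),j6)
yv=np.radians(2.3);Y=np.array([-np.sin(yv),np.cos(yv),0]);zg=zt(60,6)
for j in((-13.7,15.4,-33.7,-134.5,-24.2),(-29.1,-6.9,-37.8,-82.6,-30.1),(-53.6,1,-8.4,-60.6,-59)):
    y=-Y;y=y-(y@zg)*zg;x=np.cross(y/np.linalg.norm(y),zg);print("final",al(j,x))
st((-.093+.0,.041,.195))
rows((.42,.1,.5),(.42,.18,.85))
E
python3 t5.py
```

```text
fk [3.155e-01 3.000e-04]
fk [5.593e-01 5.000e-04]
-165.18114155843145 -14.82
30.738132087632795 149.28
-178.0531669949899 -1.93
148.970268875145 31.03
86.07367127671473 93.9
final -55.459508906261924
final -8.952413687575367
final 9.07220917038846
[ 12.72  -1.42 -53.16  83.5   -9.17  -1.92] [0.5129 0.0588 0.3062] 12.625 z [ 0.617 -0.023 -0.786] y [ 0.008 -0.999  0.035]
(-0.093, 0.041, 0.195) [0.0482, -0.0348, -0.2117]
4 x [0.0119, -0.0088, -0.0527]
6 x [0.0363, -0.0113, -0.0462]
```

>>> jog_arm(
  rows=[
    [[0.012, -0.009, -0.053, 0], [0.012, -0.009, -0.053, 0], [0.012, -0.009, -0.053, 0], [0.012, -0.009, -0.053, 0], [0.036, -0.011, -0.046, 0], [0.036, -0.011, -0.046, 0], [0.036, -0.011, -0.046, 0], [0.036, -0.011, -0.046, 0], [0.036, -0.011, -0.046, 0], [0.036, -0.011, -0.046, 0]],
  ],
)

```text
time_s: 13.88
tcp_pos: [0.4248, 0.1759, 0.8278]
ee_rot: [[0.763, -0.003, 0.646], [0.028, -0.999, -0.037], [0.645, 0.046, -0.763]]
wrist_force: [0.9, 0.6, 0.7]
gripper_width: 0.5
gripper_force: 0.0
```

```bash
python3 -c "
from h import *
st((.035,.02,.035))"
```

```text
[ 57.75  -2.45  26.45  34.64 -95.4   43.79] [0.4248 0.1759 0.8278] 13.875 z [ 0.646 -0.037 -0.763] y [-0.003 -0.999  0.046]
(0.035, 0.02, 0.035) [0.0499, -0.0185, -0.0048]
```

>>> jog_arm(
  rows=[
    [[0.05, -0.02, -0.005, 0], [0.05, -0.02, -0.005, 0], [0.05, -0.02, -0.005, 0], [0.05, -0.02, -0.005, 0], [0.05, -0.02, -0.005, 0], [0.05, -0.02, -0.005, 0], [0.05, -0.02, -0.005, 0], [0.05, -0.02, -0.005, 0]],
  ],
)

```text
time_s: 14.88
tcp_pos: [0.4911, 0.1896, 0.9117]
ee_rot: [[0.765, 0.041, 0.643], [-0.053, -0.991, 0.126], [0.642, -0.13, -0.756]]
wrist_force: [0.2, -0.2, -0.2]
gripper_width: 0.502
gripper_force: 0.0
```

```bash
python3 -c "
from h import *
st((.035,.02,.035))"
```

```text
[  47.92   20.3    80.55   25.34 -113.34   59.65] [0.4911 0.1896 0.9117] 14.875 z [ 0.643  0.126 -0.756] y [ 0.041 -0.991 -0.13 ]
(0.035, 0.02, 0.035) [0.0482, -0.0229, -0.0014]
```

>>> jog_arm(
  rows=[
    [[0.055, 0.01, 0.01, 0], [0.055, 0.01, 0.01, 0], [0.055, 0.01, 0.01, 0], [0.055, 0.01, 0.01, 0], [0.055, 0.01, 0.01, 0], [0.055, 0.01, 0.01, 0]],
  ],
)

```text
time_s: 15.62
tcp_pos: [0.6708, 0.1035, 0.877]
ee_rot: [[0.65, 0.06, 0.758], [-0.069, -0.988, 0.138], [0.757, -0.142, -0.638]]
wrist_force: [-0.2, 0.3, 0.1]
gripper_width: 0.5
gripper_force: 0.0
```

```bash
python3 -c "
from h import *
st((.035,.02,.035),(.05,-.01,.03))"
```

```text
[ 26.53  26.34  80.24  12.47 -94.55  69.87] [0.6708 0.1035 0.877 ] 15.625 z [ 0.758  0.138 -0.638] y [ 0.06  -0.988 -0.142]
(0.035, 0.02, 0.035) [0.0479, -0.0226, 0.007]
(0.05, -0.01, 0.03) [0.0559, 0.0086, 0.0174]
```

>>> jog_arm(
  rows=[
    [[0.05, 0.0, -0.017, 0], [0.05, 0.0, -0.017, 0], [0.05, 0.0, -0.017, 0], [0.05, 0.0, -0.017, 0]],
  ],
)

```text
time_s: 16.12
tcp_pos: [0.6538, 0.0738, 0.9252]
ee_rot: [[0.54, 0.068, 0.839], [-0.088, -0.987, 0.137], [0.837, -0.148, -0.526]]
wrist_force: [-0.5, -0.6, -0.9]
gripper_width: 0.499
gripper_force: 0.0
```

```bash
python3 -c "
from h import *
st()"
```

```text
[ 25.08  23.92  80.62  13.39 -89.46  71.36] [0.6538 0.0738 0.9252] 16.125 z [ 0.839  0.137 -0.526] y [ 0.068 -0.987 -0.148]
```

>>> jog_arm(
  rows=[
    [[0.05, 0.0, -0.017, 0]],
  ],
)

```text
time_s: 16.25
tcp_pos: [0.6478, 0.067, 0.937]
ee_rot: [[0.512, 0.07, 0.856], [-0.093, -0.986, 0.136], [0.854, -0.149, -0.499]]
wrist_force: [1.2, -0.0, 0.2]
gripper_width: 0.5
gripper_force: 0.0
```

```bash
python3 -c "
from h import *
st()
R=sense()['ee_rot'];yv=np.radians(2.3);Y=np.array([-np.sin(yv),np.cos(yv),0]);v=R.T@Y
phi=np.arctan2(-v[0],v[1])%(2*np.pi);print(phi,phi/17,v[2])
c,s=np.cos(phi),np.sin(phi);Rn=R@np.array([[c,-s,0],[s,c,0],[0,0,1]]);print(Rn.round(3))
p=sense()['tcp_pos']
z=R[:,2];K=np.array([.6127,.055,.1635]);G=K-.06*z;S=G+[-.09,0,-.01];print(G,S)
for w in((.42,-.2,.7),(.38,-.35,.4),(.38,-.1,.25),S):
    d=np.array(w)-p;n=int(np.ceil(np.linalg.norm(d)/.055));print(n,(Rn.T@d/n).round(4).tolist());p=np.array(w)
"
cat > t6.py <<'E'
from t4 import *
j=sense()['joints'][:5];zg=fk(j)[1];G=K-.06*zg;S=G+[-.09,0,-.01]
print("NOW")
for w in((.42,-.2,.7),(.38,-.35,.4),(.38,-.1,.25),S,G,G+[0,-.03,0],G+[-.011,-.03,-.045],G+[-.011,.015,-.045]):j=go(j,w,zg)
E
python3 t6.py | sed -n '/NOW/,$p'
```

```text
[ 24.82  23.24  80.61  13.66 -88.31  71.65] [0.6478 0.067  0.937 ] 16.25 z [ 0.856  0.136 -0.499] y [ 0.07  -0.986 -0.149]
3.0276249709713188 0.17809558652772464 0.10135054788868696
[[-0.501 -0.128  0.856]
 [-0.02   0.991  0.136]
 [-0.865  0.051 -0.499]]
[0.56134762 0.04685154 0.1934422 ] [0.47134762 0.04685154 0.1834422 ]
8 [0.0406, -0.0309, -0.0141]
7 [0.0404, -0.0227, 0.0136]
6 [0.0208, 0.04, 0.0181]
4 [0.0022, 0.0326, 0.0328]
NOW
go [-20.9 -13.3  11.8 -29.3 -62. ] [ 0.42 -0.2   0.7 ] [ 0.856  0.136 -0.499] rows 10 maxJ5 -57.9
go [-54.5   2.1  -7.3 -61.  -62.4] [ 0.38 -0.35  0.4 ] [ 0.856  0.136 -0.499] rows 7 maxJ5 -61.3
go [-30.7  -6.  -37.2 -81.7 -34. ] [ 0.38 -0.1   0.25] [ 0.856  0.136 -0.499] rows 6 maxJ5 -34.0
go [ -18.8   10.4  -43.6 -128.9  -31.3] [0.471 0.047 0.183] [ 0.856  0.136 -0.499] rows 4 maxJ5 -27.4
go [ -12.9   15.2  -31.1 -126.1  -23.6] [0.561 0.047 0.193] [ 0.856  0.136 -0.499] rows 2 maxJ5 -23.6
go [ -14.9   15.   -29.3 -119.   -23.7] [0.561 0.017 0.193] [ 0.856  0.136 -0.499] rows 1 maxJ5 -23.7
go [ -20.1   21.3  -36.  -131.1  -34. ] [0.55  0.017 0.148] [ 0.856  0.136 -0.499] rows 1 maxJ5 -34.0
go [ -15.9   21.9  -39.1 -140.7  -35.2] [0.55  0.062 0.148] [ 0.856  0.136 -0.499] rows 1 maxJ5 -35.2
```

>>> jog_arm(
  rows=[
    [[0, 0, -0.01, 0.178], [0, 0, -0.01, 0.178], [0, 0, -0.01, 0.178], [0, 0, -0.01, 0.178], [0, 0, 0, 0.178], [0, 0, 0, 0.178], [0, 0, 0, 0.178], [0, 0, 0, 0.178], [0, 0, 0, 0.178], [0, 0, 0, 0.178], [0, 0, 0, 0.178], [0, 0, 0, 0.178], [0, 0, 0, 0.178], [0, 0, 0, 0.178], [0, 0, 0, 0.178], [0, 0, 0, 0.178], [0, 0, 0, 0.178]],
  ],
)

```text
time_s: 18.38
tcp_pos: [0.6132, 0.0618, 0.9541]
ee_rot: [[-0.501, -0.125, 0.856], [-0.016, 0.991, 0.135], [-0.865, 0.054, -0.499]]
wrist_force: [0.3, 0.5, 0.0]
gripper_width: 0.5
gripper_force: 0.0
```

```bash
python3 -c "
from h import *
st();rows((.42,-.2,.7),(.38,-.35,.4),(.38,-.1,.25),step=.055)"
```

```text
[  26.19   21.06   80.61   14.85  -90.59 -102.21] [0.6132 0.0618 0.9541] 18.375 z [ 0.856  0.135 -0.499] y [-0.125  0.991  0.054]
8 x [0.0401, -0.0311, -0.0093]
7 x [0.0403, -0.0228, 0.0136]
6 x [0.021, 0.0399, 0.0181]
```

>>> jog_arm(
  rows=[
    [[0.04, -0.031, -0.0093, 0], [0.04, -0.031, -0.0093, 0], [0.04, -0.031, -0.0093, 0], [0.04, -0.031, -0.0093, 0], [0.04, -0.031, -0.0093, 0], [0.04, -0.031, -0.0093, 0], [0.04, -0.031, -0.0093, 0], [0.04, -0.031, -0.0093, 0], [0.04, -0.023, 0.0136, 0], [0.04, -0.023, 0.0136, 0], [0.04, -0.023, 0.0136, 0], [0.04, -0.023, 0.0136, 0], [0.04, -0.023, 0.0136, 0], [0.04, -0.023, 0.0136, 0], [0.04, -0.023, 0.0136, 0]],
  ],
)

```text
time_s: 20.25
tcp_pos: [0.3992, -0.3377, 0.4293]
ee_rot: [[-0.5, -0.127, 0.857], [-0.026, 0.991, 0.132], [-0.866, 0.044, -0.499]]
wrist_force: [-0.1, -0.6, -0.1]
gripper_width: 0.499
gripper_force: 0.0
```

```bash
python3 -c "
from h import *
st();rows((.38,-.1,.25),(.471,.047,.183),step=.045)"
```

```text
[-50.53   0.36  -5.37 -58.76 -60.62 -13.94] [ 0.3992 -0.3377  0.4293] 20.25 z [ 0.857  0.132 -0.499] y [-0.127  0.991  0.044]
7 x [0.0227, 0.0329, 0.0149]
5 x [0.0017, 0.0262, 0.0261]
```

>>> jog_arm(
  rows=[
    [[0.0227, 0.033, 0.015, 0], [0.0227, 0.033, 0.015, 0], [0.0227, 0.033, 0.015, 0], [0.0227, 0.033, 0.015, 0], [0.0227, 0.033, 0.015, 0], [0.0227, 0.033, 0.015, 0], [0.0227, 0.033, 0.015, 0], [0.0017, 0.022, 0.022, 0], [0.0017, 0.022, 0.022, 0], [0.0017, 0.022, 0.022, 0], [0.0017, 0.022, 0.022, 0], [0.0017, 0.022, 0.022, 0], [0.0017, 0.022, 0.022, 0], [0, 0, 0, 0]],
  ],
)

```text
time_s: 22.0
tcp_pos: [0.4712, 0.0505, 0.1803]
ee_rot: [[-0.504, -0.128, 0.854], [-0.024, 0.991, 0.134], [-0.863, 0.047, -0.503]]
wrist_force: [-0.3, 0.0, 0.1]
gripper_width: 0.503
gripper_force: 0.0
```

```bash
python3 -c "
from h import *
st()
m=camera_model('wrist');i=capture('wrist');cv2.imwrite('pics/w3.png',i[:,:,::-1])
s=sense();z=s['ee_rot'][:,2];K=np.array([.6127,.055,.1635]);print('knob',proj(m,K),'end',proj(m,K-[.0096,0.0004,-.0028]));G=K-.06*z;print(G);rows(G+[-.04,0,0],G,step=.02)"
```

```text
[ -18.66   11.02  -44.19 -130.53  -31.79   56.78] [0.4712 0.0505 0.1803] 22.0 z [ 0.854  0.134 -0.503] y [-0.128  0.991  0.047]
knob [235.39347301 272.30442172] end [235.84842697 276.12812382]
[0.56142212 0.04695256 0.1935968 ]
3 x [-0.012, -0.003, 0.0121]
3 x [-0.0067, -0.0017, 0.0114]
```

View pics/w3.png

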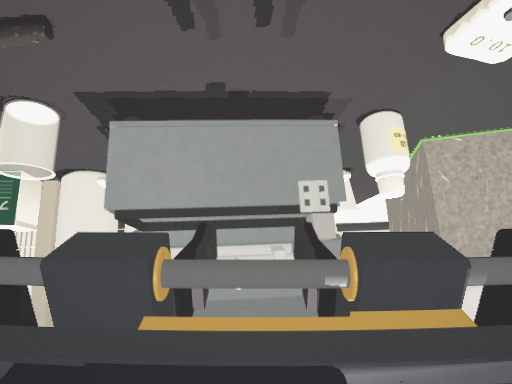

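The wrist camera now looks from under the tool. The case front is upright in the middle with the keeper plate at (314,195), and the knob is hidden behind the gripper bar. I'll advance on the measured position.

>>> jog_arm(
  rows=[
    [[-0.012, -0.003, 0.012, 0], [-0.012, -0.003, 0.012, 0], [-0.012, -0.003, 0.012, 0], [-0.0067, -0.0017, 0.0114, 0], [-0.0067, -0.0017, 0.0114, 0], [-0.0067, -0.0017, 0.0114, 0], [0, 0, 0, 0]],
  ],
)

```text
time_s: 22.92
tcp_pos: [0.5624, 0.0468, 0.1946]
ee_rot: [[-0.501, -0.128, 0.856], [-0.025, 0.991, 0.134], [-0.865, 0.045, -0.499]]
wrist_force: [0.5, -0.5, 0.1]
gripper_width: 0.498
gripper_force: 0.0
```

```bash
python3 -c "
from h import *
st()
s=sense();print(s['wrist_force']);z=s['ee_rot'][:,2];K=np.array([.6127,.055,.1635]);d=s['ee_rot'].T@(K-s['tcp_pos']);print('knob in tool',d)
a=capture('side')[130:250,220:350];b=capture('top')[150:270,150:280]
i=np.hstack([cv2.resize(x,None,fx=3,fy=4.5,interpolation=cv2.INTER_CUBIC) for x in(a,b)]) if 0 else np.hstack([cv2.resize(x,(400,370),interpolation=cv2.INTER_CUBIC) for x in(a,b)]);cv2.imwrite('pics/g1.png',i[:,:,::-1])"
```

```text
[ -12.74   15.12  -30.86 -126.07  -23.25   46.59] [0.5624 0.0468 0.1946] 22.925 z [ 0.856  0.134 -0.499] y [-0.128  0.991  0.045]
[ 0.46124387 -0.52301434  0.05907792]
knob in tool [0.00157237 0.00027248 0.05967455]
```

View pics/g1.png

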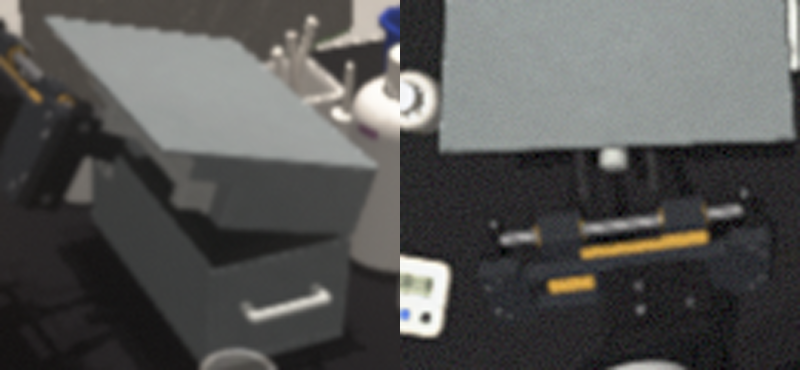

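The top view (right half) shows the knob at (612,158), centred between the two fingers, so I'll close on it.

>>> jog_arm(
  rows=[
    [[0, 0, 0, 0], [0, 0, 0, 0], [0, 0, 0, 0], [0, 0, 0, 0], [0, 0, 0, 0], [0, 0, 0, 0]],
  ],
  claw=0,
)

```text
time_s: 23.78
tcp_pos: [0.5614, 0.0469, 0.1947]
ee_rot: [[-0.501, -0.128, 0.856], [-0.025, 0.991, 0.134], [-0.865, 0.046, -0.5]]
wrist_force: [-2.4, 1.4, 1.5]
gripper_width: 0.199
gripper_force: 30.0
```

>>> jog_arm(
  rows=[
    [[0, -0.006, -0.0006, 0], [0, -0.006, -0.0006, 0], [0, -0.006, -0.0006, 0], [0, -0.006, -0.0006, 0], [0, 0, 0, 0]],
  ],
)

```text
time_s: 24.4
tcp_pos: [0.5625, 0.0218, 0.1947]
ee_rot: [[-0.502, -0.126, 0.856], [-0.025, 0.991, 0.132], [-0.865, 0.045, -0.5]]
wrist_force: [-3.8, -1.2, 2.5]
gripper_width: 0.2
gripper_force: 30.0
```

>>> jog_arm(
  rows=[
    [[0.008, -0.002, 0.0013, 0], [0.0078, 0, 0.0017, 0], [0.0078, 0, 0.0023, 0], [0.0078, 0, 0.0027, 0], [0, 0, 0, 0]],
  ],
)

```text
time_s: 25.02
tcp_pos: [0.5537, 0.0207, 0.1639]
ee_rot: [[-0.5, -0.127, 0.857], [-0.024, 0.991, 0.133], [-0.866, 0.046, -0.498]]
wrist_force: [-9.0, -0.5, 7.8]
gripper_width: 0.2
gripper_force: 30.0
```

>>> jog_arm(
  rows=[
    [[0, 0.004, 0.0004, 0], [0, 0.004, 0.0004, 0], [0, 0.003, 0.0003, 0]],
  ],
)

```text
time_s: 25.4
tcp_pos: [0.5534, 0.0289, 0.1638]
ee_rot: [[-0.503, -0.121, 0.856], [-0.024, 0.992, 0.126], [-0.864, 0.042, -0.502]]
wrist_force: [-6.3, -3.9, -0.4]
gripper_width: 0.204
gripper_force: 30.0
```

>>> jog_arm(
  rows=[
    [[0, 0, 0, 0], [0, 0, 0, 0]],
  ],
)

```text
time_s: 25.65
tcp_pos: [0.553, 0.0326, 0.1629]
ee_rot: [[-0.502, -0.129, 0.855], [-0.025, 0.991, 0.135], [-0.864, 0.046, -0.501]]
wrist_force: [-1.0, 4.8, -2.8]
gripper_width: 0.199
gripper_force: 30.0
```

>>> jog_arm(
  rows=[
    [[0, 0.004, 0.0004, 0], [0, 0.004, 0.0004, 0], [0, 0, 0, 0], [0, 0, 0, 0]],
  ],
)

```text
time_s: 26.15
tcp_pos: [0.5525, 0.0414, 0.1619]
ee_rot: [[-0.504, -0.13, 0.854], [-0.025, 0.99, 0.136], [-0.864, 0.047, -0.502]]
wrist_force: [4.3, 9.4, -8.2]
gripper_width: 0.2
gripper_force: 30.0
```

>>> jog_arm(
  rows=[
    [[0.002, 0, 0.001, 0], [0, 0.003, 0.0003, 0], [0, 0.004, 0.0004, 0], [0, 0, 0, 0], [0, 0, 0, 0]],
  ],
)

```text
time_s: 26.78
tcp_pos: [0.5522, 0.047, 0.161]
ee_rot: [[-0.502, -0.127, 0.856], [-0.025, 0.991, 0.133], [-0.865, 0.045, -0.501]]
wrist_force: [-6.7, -2.1, 2.9]
gripper_width: 0.205
gripper_force: 30.0
```

```bash
python3 -c "
from h import *
st();s=sense();print(s['wrist_force'],s['moment'],s['gripper_width'])
a=capture('side')[130:250,220:350];b=capture('top')[150:270,150:280]
i=np.hstack([cv2.resize(x,(400,370),interpolation=cv2.INTER_CUBIC) for x in(a,b)]);cv2.imwrite('pics/g2.png',cv2.convertScaleAbs(i[:,:,::-1],alpha=1.3,beta=10))"
```

```text
[ -16.4    19.65  -36.57 -135.31  -31.63   60.15] [0.5522 0.047  0.161 ] 26.775 z [ 0.856  0.133 -0.501] y [-0.127  0.991  0.045]
[-6.66712012 -2.11582237  2.85327754] [-0.48803621  1.8695674  -0.60823276] 0.20503801342198946
```

View pics/g2.png

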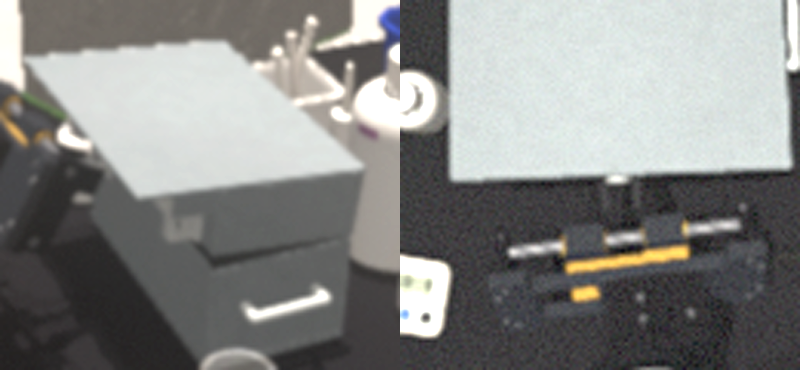

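The lid is almost down and the knob is still gripped, at (617,180) in the right half. The forces are small, so I'll continue to the end stop.

>>> jog_arm(
  rows=[
    [[0, 0.004, 0.0004, 0], [0, 0.004, 0.0004, 0], [0, 0.004, 0.0004, 0], [0, 0.004, 0.0004, 0], [0, 0, 0, 0], [0, 0, 0, 0]],
  ],
)

```text
time_s: 27.62
tcp_pos: [0.5516, 0.0623, 0.161]
ee_rot: [[-0.502, -0.126, 0.855], [-0.024, 0.991, 0.131], [-0.864, 0.045, -0.501]]
wrist_force: [-8.3, -5.6, 3.8]
gripper_width: 0.202
gripper_force: 30.0
```

>>> jog_arm(
  rows=[
    [[0, 0.004, 0.0004, 0], [0, 0, 0, 0], [0, 0, 0, 0]],
  ],
)

```text
time_s: 28.0
tcp_pos: [0.5517, 0.0632, 0.1609]
ee_rot: [[-0.505, -0.119, 0.855], [-0.023, 0.992, 0.124], [-0.863, 0.044, -0.504]]
wrist_force: [-14.5, -20.3, 8.5]
gripper_width: 0.201
gripper_force: 30.0
```

>>> jog_arm(
  rows=[
    [[0, -0.002, 0, 0], [0, 0, 0, 0], [0, 0, 0, 0], [0, 0, 0, 0], [0, 0, 0, 0]],
  ],
  claw=0.5,
)

```text
time_s: 28.62
tcp_pos: [0.5523, 0.0657, 0.1611]
ee_rot: [[-0.501, -0.129, 0.856], [-0.025, 0.991, 0.134], [-0.865, 0.046, -0.499]]
wrist_force: [-0.8, -0.0, 0.2]
gripper_width: 0.493
gripper_force: 0.0
```

>>> jog_arm(
  rows=[
    [[0.006, 0, -0.01, 0], [0.008, 0, -0.015, 0], [0.008, 0, -0.015, 0], [0.008, 0, -0.015, 0], [0.008, 0, -0.015, 0], [0, 0, 0, 0]],
  ],
)

```text
time_s: 29.38
tcp_pos: [0.4719, 0.0548, 0.1632]
ee_rot: [[-0.501, -0.127, 0.856], [-0.024, 0.991, 0.133], [-0.865, 0.046, -0.5]]
wrist_force: [0.8, -0.6, 0.7]
gripper_width: 0.503
gripper_force: 0.0
```

```bash
python3 -c "
from h import *
st();m=camera_model('wrist')
a=capture('side')[130:250,220:350];b=capture('top')[150:270,150:280]
i=np.hstack([cv2.resize(x,(400,370),interpolation=cv2.INTER_CUBIC) for x in(a,b)]);cv2.imwrite('pics/g3.png',cv2.convertScaleAbs(i[:,:,::-1],alpha=1.3,beta=10))
yw=np.radians(2.3);R=np.array([[np.cos(yw),-np.sin(yw)],[np.sin(yw),np.cos(yw)]])
for th in(0,.03,.06,.09,.114,.15,.285):
    s,c=np.sin(th),np.cos(th);o=[]
    for x,y,z in((-.124,-.12,.161),(-.124,.12,.161),(-.124,.02,.115),(-.124,.005,.115)):
        X=.06+(x-.06)*c+(z-.1)*s;Zz=.1-(x-.06)*s+(z-.1)*c;w=R@[X,y]+[.716,.054]
        u=proj(camera_model('side'),[*w,Zz]);v=proj(camera_model('top'),[*w,Zz]);o+=[((u-[220,130])*[400/130,370/120]).round().astype(int).tolist(),((v-[150,150])*[400/130,370/120]+[400,0]).round().astype(int).tolist()]
    print(th,o)"
```

```text
[ -20.23   14.96  -47.23 -136.08  -37.31   65.03] [0.4719 0.0548 0.1632] 29.375 z [ 0.856  0.133 -0.5  ] y [-0.127  0.991  0.046]
0 [[129, 219], [790, 175], [17, 75], [455, 187], [60, 180], [600, 184], [67, 189], [619, 183]]
0.03 [[131, 211], [790, 173], [19, 69], [453, 184], [60, 174], [599, 183], [67, 183], [619, 182]]
0.06 [[134, 204], [791, 169], [21, 62], [452, 181], [61, 168], [598, 182], [68, 177], [618, 181]]
0.09 [[137, 197], [791, 166], [23, 56], [450, 178], [62, 161], [598, 181], [69, 170], [618, 180]]
0.114 [[140, 191], [792, 163], [25, 51], [449, 175], [63, 156], [597, 179], [70, 165], [618, 179]]
0.15 [[144, 182], [792, 158], [29, 43], [447, 170], [64, 149], [596, 177], [71, 158], [617, 176]]
0.285 [[162, 149], [794, 137], [43, 15], [439, 149], [73, 120], [593, 166], [79, 128], [614, 165]]
```

View pics/g3.png

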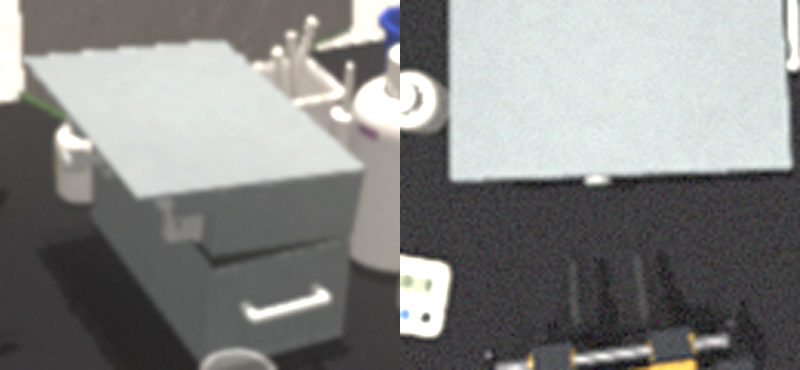

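With the gripper off, the lid stays down: its front corner at (137,196) corresponds to about 0.09 rad. The knob at (598,181) matches full travel of about 45 mm, so I'm handing in.

```bash
python3 -c "
from station import finish_job
print(finish_job())"
```

```text
the job is handed in; nothing more can be done
None
```

The job is handed in: the lid stays down at about 0.09 rad (limit 0.114) with the gripper clear, the bolt is home against its end stop at about 45 mm, and the last pictures, at 29.4 s of 51 s, show no sign of anything round the case having moved; the hand-in returned no verdict.

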